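# Lock the quarter-turn cam of a model-house plinth

### The arm

A 6-joint arm with a two-finger parallel gripper is mounted at the origin on the work surface. World frame = base frame: x ahead of the robot, y to its left, z up, the work surface at z = 0. Lengths are in mm, angles in rad, forces in N, time in s.
With the tool pointing down it reaches from about 250 to 775 mm from the base axis. Payload 4 kg.
Tool frame: the origin (TCP) lies midway between the tips of the shut fingers; the grasp point (between the pads) lies 19 mm behind it; z points along the fingers, y is the direction in which the jaws open and shut (so a half turn about z gives the same grasp; the last joint's range is limited). The gripper opens to 85 mm and grips with 20 to 120 N. Pads are 22 mm wide; open, the fingers measure 114 mm over their backs; the gripper's body (76 mm by 85 mm) begins 54 mm behind the grasp point. The pads swing forward as they close: fully open they stand 13 mm farther back than shut.
Start: joints at [-1.399, 0.087, 1.371, -0, 1.684, -0.103], TCP at [149.242, -529.385, 194.841] pointing down, gripper open.
Joint ranges: [-3.1, 3.1], [-0.76, 2.03], [0.27, 2.55], [-1.08, 4.22], [0.17, 2.65], [-2.57, 2.57]. Speed limits (rad/s): [2.79, 2.79, 3.14, 3.14, 3.14, 3.14].

### API

Orientations are given as a rotation vector (axis times angle).
In Python, from workcell import read_state, grab_frame, camera_info, sign_off gives the robot as it stands. The module is installed in compiled form; this text tells all that it offers.
- The arm moves only by the tool drive_tool, never from a script. Its argument "rows" is a list of rows, each a list of 3 entries, a list of its own where there are three numbers: the shift along the tool's x, y, z each as a share of 0.03 m, from -1 to 1, then the turn, a rotation vector about the tool's x, y, z each as a share of 10 degrees, from -1 to 1, then the opening in per cent of the stroke, from 0 (shut) to 100 (fully open). In form: [[[x, y, z], [wx, wy, wz], fingers], ...]. A call has 1 to 20 rows; each row shifts and turns the pose as measured when the row begins, along the tool's axes as they then stand; what a row does not reach is not made up. A row lasts 1/8 s, in which the tool goes at most 62.5 mm and 10.7 degrees, less where a joint would pass 70% of its speed; a pose out of reach is approached as far as the arm can. A call with a number of a shift or a turn outside -1 to 1 is refused whole. A call with a gripper value outside its range is refused whole. The fingers move at their own pace and stop on an object; the grip force is fixed at half the most. Time passes only in rows, so rows that do not move let the fingers close. It gives the time, the measured TCP pose, the force and the opening at its end, in the units of the state.
- read_state(): the state, without advancing time (a new reading comes with each control period).
- grab_frame(name): name is "side" or "top"; returns (picture, depth): 480x640x3 uint8, red, green, blue; 480x640 float32, mm along the optical axis (not along the pixel's ray), 0 where there is no reading.
- camera_info(name): a dict with "fx", "fy", "cx", "cy" (pixels), "eye" and "orientation" of the camera in the world. Camera axes: x right, y down, z forward; pixel columns grow to the right and rows downward; lengths in mm; the calibration is good to about 2 mm. A picture is of the moment at which its call begins. camera_info takes no time and is no camera call.
- sign_off(): hands the job in, once; it reports no verdict.
The state is a dict: "clock": time; "joints": joint angles; "joint_vel": joint speeds; "effort": joint torques, N m; "tool_pos": TCP position; "tcp_rot": TCP orientation; "force": force on the tool from outside, world axes, zero at the start; "wrist_torque": the same for the moment, N m; "opening": finger opening in mm.
Only numpy, scipy, OpenCV 4.12 (cv2) and the standard library are available. Lean on these libraries where they do the work, as an engineer would, in place of code of your own. Each camera call takes 0.05 s, during which the arm holds its last target.

### The job

Take the orange cam key from its sloped rest, stand it upright, blade down, in the hole of the dark wooden stand and let go, so that you can take it again from above. Then put its blade in the slot of the steel cam lock in the plinth's top, turn the lock clockwise a quarter turn until it comes up against its stop, and put the key back upright in the stand. Leave everything else on the bench where it is.

Things in the scene. Friction and masses are not known exactly. Their poses are not given: they have to be found in the camera images.
- key_center (a point): Centre of the loose cam key's orange handle, 26 x 26 mm square, 80 mm long (40 mm either way along z). z runs from blade to butt, y along the blade's width; faces square to x and y. At the start the key leans 45 degrees in the rest, blade end low, y level; below it is an 18 mm wide rib, so fingers can close on its +y and -y faces, reaching down to 20 mm below this point.
- key_tip (a point): Middle of the blade's end edge, 60 mm from key_center along -z; same axes. Steel blade 18 mm wide (y), 4 mm thick (x; 2.5 mm over the last 5 mm), 14 mm long.
- rest_base (a point): Centre of the underside of the fixed sloped wooden rest, base 120 x 70 x 8 mm. Its -x axis points to where the blade end of the lying key points; key_center starts 60 mm above this point.
- stand_top (a point): Centre of the mouth of the hole (30 mm diameter, right through) in the fixed dark wooden stand, a block 76 x 76 mm and 30 mm high; z up. The blade hangs in the hole and the collar rests flat on the block's top, so key_tip then lies 14 mm below this point and key_center 46 mm above it.
- cam_slot (a point): Centre of the slot of the round steel cam (43 mm diameter), level with its top face, flush with the plinth's top, 70 mm above the bench. Turns with the cam: x along the slot, z up. Slot 8 mm wide, 10 mm deep, right across the cam, which sits in a 45 mm hole. The blade fits either way round and bottoms with the collar 4 mm above the panel. Red dot on the cam; green dot on the panel: locked side.
- cam (a joint): Turn of the cam in rad, growing clockwise seen from above: starts near 0 (0 to 0.2), stops hard at 1.571 (locked: slot a quarter turn from the plinth's x axis). Drag about 0.06 N m, stays where it is left. The loose fit of blade in slot takes up about 0.2 rad before the cam follows.
- plinth: Fixed plywood plinth 180 x 160 mm, 70 mm high, origin in the middle of its underside, cam in the middle of its top; z up.
- key: The cam key as a whole, about 160 g; origin and axes as key_tip. Between blade and handle sits a round steel collar, 46 mm diameter, 6 mm thick.
- jar: Bystander: amber jar, 60 mm diameter, 90 mm high.
- mill: Bystander: white pepper mill, 50 mm diameter, 120 mm high.
- mug: Bystander: steel mug, 76 mm diameter, 90 mm high.
- mallet: Bystander: hammer lying on the bench.
- driver: Bystander: red screwdriver lying on the bench.
- offcut: Bystander: wood offcut 70 x 45 x 30 mm.
Mind the look-alikes: they are no part of the job. There is more than one size of the key; the one meant has the size given above.

How it is judged (in metres and radians):
On the way, in this order (a step that is already met when the one before it is completed fails the run):
1. the key stands upright in the stand's hole, let go (horizontal distance between key_tip and stand_top below 0.012 m and z of key_tip in the frame of stand_top below -0.009 m and angle between key_center's own z axis and vertical below 0.12 rad and contact force between the fingers and key below 0.1 N), for 0.2 s.
2. the cam is turned home with the key's blade in its slot (value of joint cam above 1.4 rad and horizontal distance between key_tip and cam_slot below 0.012 m and z of key_tip in the frame of cam_slot below -0.003 m), for 0.1 s.
At the end, for the whole second after the job is handed in: The cam stands at 1.4 rad or more (its stop is at 1.571); the key is let go and at rest upright (within 0.12 rad) in the stand, blade at least 9 mm down in the hole and within 12 mm of its centre; no bystander has moved more than 30 mm (all of step 1 and value of joint cam above 1.4 rad and linear speed of key below 0.02 m/s); the robot touches nothing.
It fails at once if a bystander on the bench is moved more than 30 mm (distance of any of jar, mill, mug, mallet, driver, offcut from where it was at the start of the episode above 0.03 m).
It also fails if it takes over 69 s, if anything falls off the work surface, if the arm or the gripper's body presses on something with over 40 N, if the wrist force passes 120 N, or if a joint passes its speed limit or range.

## Working session

There is one attempt and no reset: what is moved stays moved. The work goes in short steps, Python scripts to look and compute and a tool call to move; the robot and the scene stay as the last step left them, time stands still between calls to the robot, and variables do not carry over. Pictures are saved under pics/ and viewed, and the job is handed in when it is done.

Besides the shell and the picture viewer there is one more tool, called as name([rows], argument=value, ...), one row to a line, values as JSON. drive_tool: Moves the arm, as the interface text tells. Its arguments: {"type":"object","properties":{"rows":{"type":"array"}},"required":["rows"]}

```bash
mkdir -p pics
python3 - <<'E'
from workcell import *
import cv2,numpy as np
print(read_state())
for n in("side","top"):
    p,d=grab_frame(n); i=camera_info(n); print(n,i)
    cv2.imwrite(f"pics/{n}0.png",p[:,:,::-1]); np.savez(f"{n}0.npz",p=p,d=d)
E
```

```text
{'clock': 0.0, 'joints': array([-1.39907168e+00,  8.79441180e-02,  1.37228653e+00, -1.66955910e-05,
        1.68359526e+00, -1.03118453e-01]), 'joint_vel': array([6.49205193e-04, 1.01094331e-03, 2.53301983e-05, 8.20896629e-04,
       1.51725548e-03, 1.59507070e-04]), 'effort': array([-3.56315331e-05, -3.51869130e+01, -3.13274217e+01, -1.45769836e-04,
        1.09748013e-02, -5.71040985e-06]), 'tool_pos': array([ 149.14659364, -528.77968526,  193.62879528]), 'tcp_rot': array([-3.10976539e+00, -4.30056424e-01,  1.46253639e-04]), 'force': array([-0.46655903,  0.18657997,  1.293882  ]), 'wrist_torque': array([-0.03910089, -0.00121185, -0.01982561]), 'opening': 85.37861221810603}
side {'fx': 506.9666293188482, 'fy': 506.9666293188482, 'cx': 314.0949612229608, 'cy': 246.95759282355982, 'eye': array([116.99955704, 764.68126867, 608.46595385]), 'orientation': array([-0.69950267,  2.45494336, -1.33649028])}
top {'fx': 474.1505636415567, 'fy': 474.1505636415567, 'cx': 329.3315352517006, 'cy': 239.742569212275, 'eye': array([ 484.87126697,   75.90018047, 1209.42118689]), 'orientation': array([-2.1662592 ,  2.22857082, -0.08813062])}
```

View pics/side0.png

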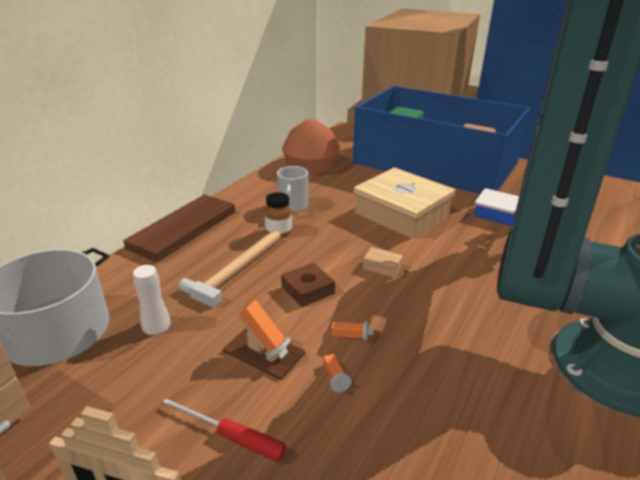

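View pics/top0.png

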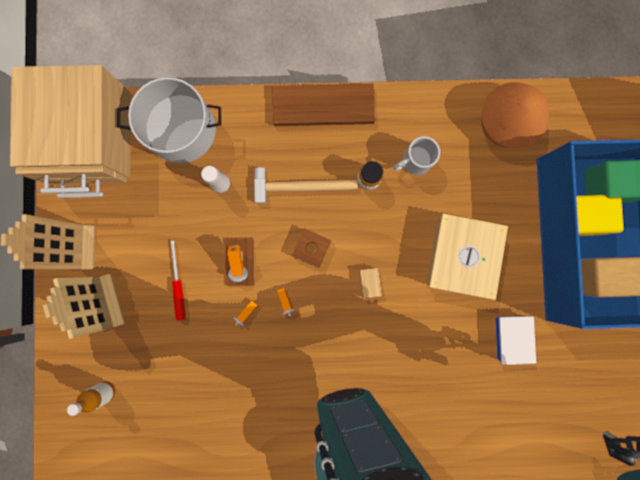

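The top view shows the key in its rest at about (236,260) with the blade towards the robot, the stand's hole at (311,247), the cam at (469,257) and a green dot at (484,259). Two smaller keys lie at (246,312) and (286,302). Next I'll measure these.

```bash
cat > h.py <<'E'
import numpy as np,cv2
from scipy.spatial.transform import Rotation as R
from workcell import *
def ray(n,u,v):
    i=camera_info(n); M=R.from_rotvec(i['orientation']).as_matrix()
    return np.array(i['eye']), M@np.array([(u-i['cx'])/i['fx'],(v-i['cy'])/i['fy'],1.])
def plane(n,u,v,z):
    e,d=ray(n,u,v); return e+d*(z-e[2])/d[2]
def depthpts(n,us,vs,d):
    return np.array([ray(n,u,v)[0]+ray(n,u,v)[1]*d[v,u] for u,v in zip(us,vs)])
def proj(n,P):
    i=camera_info(n); c=R.from_rotvec(i['orientation']).as_matrix().T@(np.array(P)-i['eye']); return i['fx']*c[0]/c[2]+i['cx'],i['fy']*c[1]/c[2]+i['cy']
E
python3 - <<'E'
from h import *
t=np.load('top0.npz');s=np.load('side0.npz')
a=t['p'][200:320,190:520][:,:,::-1]
cv2.imwrite('pics/tc1.png',cv2.resize(t['p'][215:305,210:350,::-1],None,fx=5.5,fy=5.5,interpolation=2))
cv2.imwrite('pics/tc2.png',cv2.resize(t['p'][205:310,420:520,::-1],None,fx=5.5,fy=5.5,interpolation=2))
cv2.imwrite('pics/sc1.png',cv2.resize(s['p'][250:390,215:355,::-1],None,fx=4.2,fy=4.2,interpolation=2))
cv2.imwrite('pics/sc2.png',cv2.resize(s['p'][160:240,345:465,::-1],None,fx=6,fy=6,interpolation=2))
for n,z,m in(('top',t,(200,290,215,265)),('side',s,(290,365,235,295))):
    h=cv2.cvtColor(z['p'],cv2.COLOR_RGB2HSV)
    M=(h[...,0]<16)&(h[...,1]>190)&(h[...,2]>150)
    v,u=np.nonzero(M); k=(v>m[0])&(v<m[1])&(u>m[2])&(u<m[3]);u=u[k];v=v[k]
    P=depthpts(n,u,v,z['d']); print(n,len(u),u.mean(),v.mean(),P.mean(0).round(1),P.min(0).round(1),P.max(0).round(1))
    r=cv2.minAreaRect(np.c_[u,v].astype(np.float32));print(r)
E
```

```text
top 53 234.16981132075472 257.33962264150944 [521.4 289.7  41.2] [477.8 269.3   4.5] [549.3 313.8  89.6]
((235.08106994628906, 260.4864807128906), (30.578210830688477, 14.138313293457031), 80.53767395019531)<stdin>:12: RuntimeWarning: Mean of empty slice.
  ret = ret.dtype.type(ret / rcount)
Traceback (most recent call last):
ValueError: zero-size array to reduction operation minimum which has no identity
```

View pics/tc1.png

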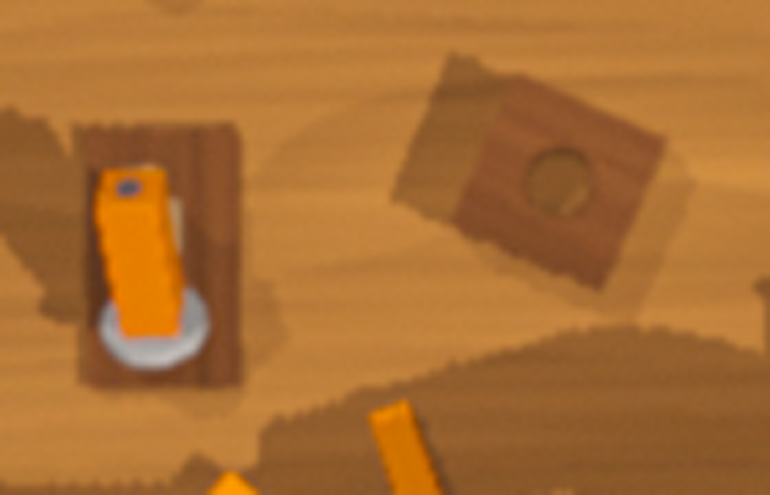

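View pics/tc2.png

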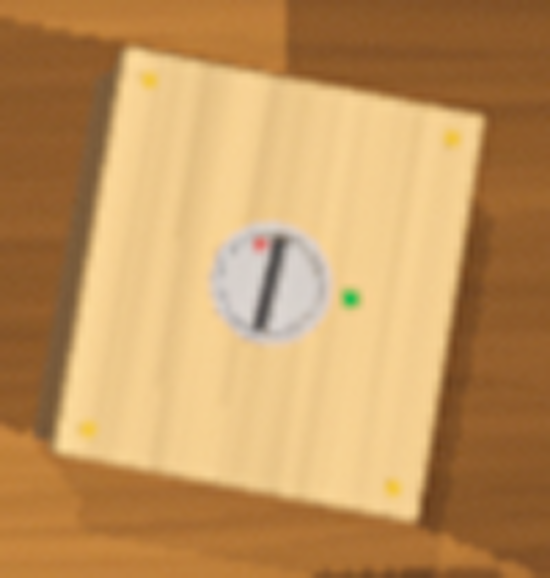

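View pics/sc1.png

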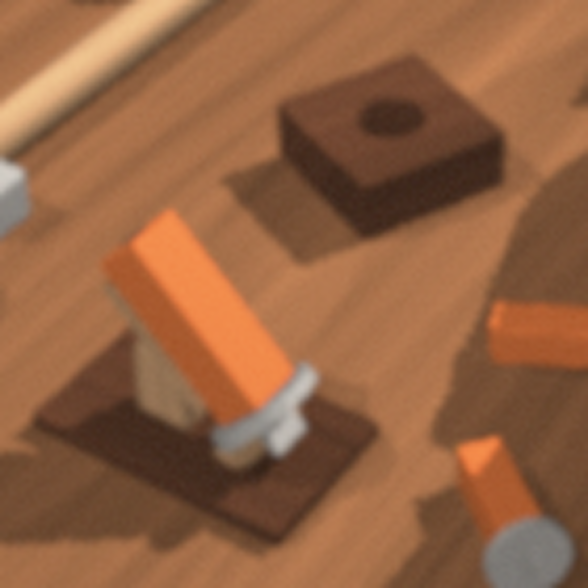

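View pics/sc2.png

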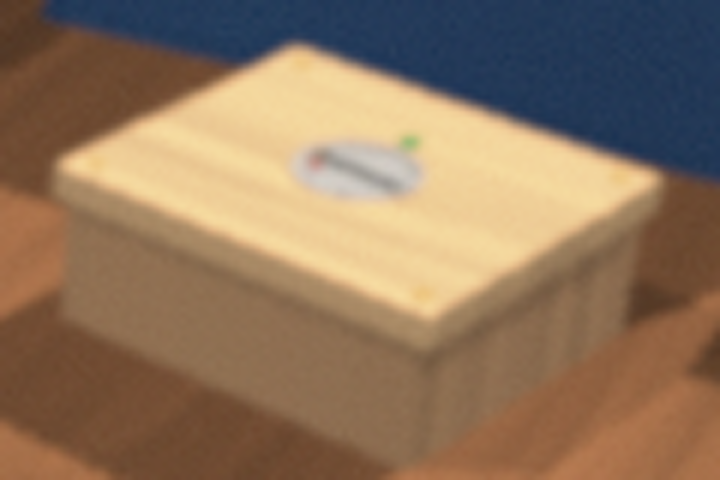

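The crops give these pixels:
- **Rest:** base corners in tc1 at (78,125), (240,125), (243,387) and (80,385).
- **Stand:** top corners at (515,75), (667,140), (603,290) and (455,222), with the hole at (560,182).
- **Plinth:** corners in tc2 at (127,47), (487,117), (418,522) and (55,450).
- **Cam:** centre at (271,283), with the slot running from (281,238) to (259,330).

Run:
```python
from h import *
t=np.load('top0.npz');s=np.load('side0.npz')
def f(n,o,sc,pts,z): return np.array([plane(n,o[0]+(x+.5)/sc-.5,o[1]+(y+.5)/sc-.5,z) for x,y in pts])
def rect(name,C):
    print(name,'ctr',C.mean(0).round(1),'sides',[np.linalg.norm(C[i]-C[(i+1)%4]).round(1) for i in range(4)],'dir',[np.degrees(np.arctan2(*(C[(i+1)%4]-C[i])[[1,0]])).round(1) for i in range(4)])
T=(210,215);U=(420,205)
rect('rest',f('top',T,5.5,[(78,125),(240,125),(243,387),(80,385)],8))
rect('stand',f('top',T,5.5,[(515,75),(667,140),(603,290),(455,222)],30))
print('hole',f('top',T,5.5,[(560,182)],30).round(1), 'side',f('side',(215,250),4.2,[(392,118)],30).round(1))
rect('stand side',f('side',(215,250),4.2,[(413,55),(503,135),(365,187),(280,105)],30))
rect('rest side',f('side',(215,250),4.2,[(130,335),(378,432),(277,543),(36,420)],8))
rect('plinth',f('top',U,5.5,[(127,47),(487,117),(418,522),(55,450)],70))
rect('plinth side',f('side',(345,160),6,[(298,42),(662,180),(432,322),(58,165)],70))
print('cam',f('top',U,5.5,[(271,283)],70).round(1),'side',f('side',(345,160),6,[(359,170)],70).round(1))
sl=f('top',U,5.5,[(281,238),(259,330),(350,298),(260,243)],70);d=sl[0]-sl[1]
print('slot dir',np.degrees(np.arctan2(d[1],d[0])),np.linalg.norm(d),sl.round(1))
for n,z,m in(('top',t,(240,280,225,250)),('side',s,(295,360,238,295))):
    h=cv2.cvtColor(z['p'],cv2.COLOR_RGB2HSV)
    M=(h[...,0]<18)&(h[...,1]>(200 if n=='top' else 170))&(h[...,2]>120)
    v,u=np.nonzero(M); k=(v>m[0])&(v<m[1])&(u>m[2])&(u<m[3]);u=u[k];v=v[k]
    P=depthpts(n,u,v,z['d']); print(n,len(u)); print(P[::max(1,len(u)//14)].round(0).tolist())
# key handle centre candidate from butt top edge etc: butt corners & collar centre
```

```text
rest ctr [513.1 284.4   8. ] sides [np.float64(74.4), np.float64(120.2), np.float64(74.4), np.float64(119.2)] dir [np.float64(-91.6), np.float64(179.6), np.float64(87.6), np.float64(-0.4)]
stand ctr [540.6  99.7  30. ] sides [np.float64(75.0), np.float64(73.8), np.float64(73.6), np.float64(71.9)] dir [np.float64(-114.8), np.float64(155.3), np.float64(63.7), np.float64(-23.6)]
hole [[540.5  99.7  30. ]] side [[539.  102.5  30. ]]
stand side ctr [539.3 103.5  30. ] sides [np.float64(75.4), np.float64(72.4), np.float64(73.0), np.float64(73.5)] dir [np.float64(154.5), np.float64(63.4), np.float64(-24.6), np.float64(-114.7)]
rest side ctr [507.9 290.8   8. ] sides [np.float64(117.8), np.float64(67.9), np.float64(117.5), np.float64(58.7)] dir [np.float64(-176.5), np.float64(89.3), np.float64(-1.0), np.float64(-90.8)]
plinth ctr [ 507.7 -280.8   70. ] sides [np.float64(162.0), np.float64(181.0), np.float64(161.8), np.float64(180.3)] dir [np.float64(-102.6), np.float64(167.3), np.float64(77.2), np.float64(-12.6)]
plinth side ctr [ 506.8 -277.1   70. ] sides [np.float64(183.1), np.float64(160
[... 302 characters left out ...]
 525.4 -276.4   70. ]]
top 375
[[554.0, 305.0, 9.0], [542.0, 275.0, 83.0], [535.0, 289.0, 96.0], [530.0, 294.0, 95.0], [528.0, 271.0, 68.0], [523.0, 272.0, 89.0], [518.0, 273.0, 84.0], [514.0, 278.0, 81.0], [509.0, 284.0, 75.0], [505.0, 289.0, 74.0], [501.0, 309.0, 10.0], [497.0, 271.0, 57.0], [492.0, 271.0, 43.0], [486.0, 288.0, 54.0], [480.0, 276.0, 42.0]]
side 995
[[532.0, 277.0, 95.0], [524.0, 285.0, 91.0], [516.0, 276.0, 82.0], [516.0, 286.0, 82.0], [520.0, 295.0, 81.0], [528.0, 296.0, 72.0], [501.0, 276.0, 65.0], [501.0, 285.0, 65.0], [502.0, 296.0, 67.0], [510.0, 297.0, 58.0], [484.0, 276.0, 49.0], [486.0, 285.0, 49.0], [485.0, 293.0, 50.0], [499.0, 297.0, 37.0], [491.0, 296.0, 27.0]]
```

Run:
```python
from h import *
t=np.load('top0.npz');s=np.load('side0.npz')
def fit(P):
    for _ in range(6):
        c=P.mean(0);_,S,V=np.linalg.svd(P-c);n=V[2];r=abs((P-c)@n);P=P[r<max(1.0,2*np.median(r))]
    return c,n*np.sign(n[2]+1e-3*n[1]),len(P),r.mean()
z=s;h=cv2.cvtColor(z['p'],cv2.COLOR_RGB2HSV)
M=((h[...,0]<18)&(h[...,1]>170)&(h[...,2]>120)).astype(np.uint8)
M[:295]=0;M[360:]=0;M[:,:238]=0;M[:,295:]=0
v,u=np.nonzero(cv2.erode(M,np.ones((3,3))))
P=depthpts('side',u,v,z['d']);
# split top vs +y face using expected plane z-x
w=P[:,2]-P[:,0]
top=P[(P[:,1]<291)&(abs(w-np.median(w[P[:,1]<291]))<5)]; side=P[(P[:,1]>292)&(w< np.median(w)-12)]
print('top face',fit(top)); print('y face',fit(side))
v,u=np.nonzero(M);P=depthpts('side',u,v,z['d']);w=P[:,2]-P[:,0];tf=P[abs(w-np.median(w))<4]
print(np.percentile(tf[:,1],[1,5,50,95,99]),np.percentile(tf[:,2],[1,5,50,95,99]),np.percentile(tf[:,0],[1,5,50,95,99]))
# reproject hypothesised handle to both views
def handle(c,yaw):
    A=R.from_euler('zy',[yaw,45],degrees=True).as_matrix()
    return [c+A@np.array([a,b,q]) for q in(40,-40) for a,b in((-13,-13),(-13,13),(13,13),(13,-13))]
A=R.from_euler('zy',[0,45],degrees=True).as_matrix();print(A[:,2])
for n,z,o,sc in(('top',t,(210,215),5.5),('side',s,(215,250),4.2)):
    w,hh=(140,90) if n=='top' else (140,140)
    im=cv2.resize(z['p'][o[1]:o[1]+hh,o[0]:o[0]+w,::-1],None,fx=sc,fy=sc,interpolation=2)
    q=[proj(n,p) for p in handle(np.array([514,285,60.]),-0.5)]
    q=[(int((a-o[0]+.5)*sc),int((b-o[1]+.5)*sc)) for a,b in q]
    for i in range(4):
        for a,b in((i,(i+1)%4),(i+4,(i+1)%4+4),(i,i+4)): cv2.line(im,q[a],q[b],(255,0,0),1)
    cv2.imwrite(f'pics/ov_{n}.png',im)
```

```text
Traceback (most recent call last):
  File "h.py", line 10, in depthpts
    return np.array([ray(n,u,v)[0]+ray(n,u,v)[1]*d[v,u] for u,v in zip(us,vs)])
                     ~~~^^^^^^^
  File "h.py", line 5, in ray
    i=camera_info(n); M=R.from_rotvec(i['orientation']).as_matrix()
ValueError: time passes only in moves, steps and waits
```

```bash
python3 - <<'E'
x=open('h.py').read()
x=x.replace("def ray(n","from functools import lru_cache\nci=lru_cache(camera_info)\ndef ray(n").replace("i=camera_info(n)","i=ci(n)")
open('h.py','w').write(x)
E
python3 - <<'E'
from h import *
s=np.load('side0.npz')
def fit(P):
    for _ in range(6):
        c=P.mean(0);_,S,V=np.linalg.svd(P-c);n=V[2];r=abs((P-c)@n);P=P[r<max(1.0,2*np.median(r))]
    return c.round(1),n.round(3),len(P),r.mean().round(2)
z=s;h=cv2.cvtColor(z['p'],cv2.COLOR_RGB2HSV)
M=((h[...,0]<18)&(h[...,1]>170)&(h[...,2]>120)).astype(np.uint8)
M[:295]=0;M[360:]=0;M[:,:238]=0;M[:,295:]=0
v,u=np.nonzero(cv2.erode(M,np.ones((3,3))))
P=depthpts('side',u,v,z['d']);
w=P[:,2]-P[:,0]
m=np.median(w[P[:,1]<291])
print('top face',fit(P[(P[:,1]<291)&(abs(w-m)<5)])); print('y face',fit(P[(P[:,1]>292)&(w<m-6)]))
v,u=np.nonzero(M);P=depthpts('side',u,v,z['d']);w=P[:,2]-P[:,0];tf=P[abs(w-m)<4]
for j in range(3): print(np.percentile(tf[:,j],[1,5,50,95,99]).round(1))
E
```

```text
top face (array([504. , 283.5,  69.5]), array([ 0.705,  0.03 , -0.708]), 210, np.float64(0.44))
y face (array([511.6, 296.6,  60. ]), array([ 0.033,  0.999, -0.025]), 196, np.float64(0.43))
[476.8 479.5 504.4 528.7 531.1]
[273.4 274.8 286.  296.6 297.6]
[42.8 44.8 69.5 94.  95.9]
```

```bash
cat > go.py <<'E'
# usage: go.py x y z tyaw tilt  -> needed shift (tool frame, mm) and turn; tool y heads along tyaw (deg) when tilt=0; tilt = forward tilt about tool y
import sys
from h import *
def target(ty,tilt=0):
    y=np.array([np.cos(np.radians(ty)),np.sin(np.radians(ty)),0]);z=np.array([0,0,-1.]);x=np.cross(y,z)
    return np.c_[x,y,z]@R.from_euler('y',tilt,degrees=True).as_matrix()
s=read_state();p=s['tool_pos'];M=R.from_rotvec(s['tcp_rot']).as_matrix()
print('clk',round(s['clock'],2),'tcp',p.round(1),'y',M[:,1].round(3),'z',M[:,2].round(3),'j',np.degrees(s['joints']).round(0),'F',s['force'].round(1),'T',s['wrist_torque'].round(2),'open',round(s['opening'],1))
if len(sys.argv)>3:
    a=list(map(float,sys.argv[1:]));d=np.array(a[:3])-p
    print('world d',d.round(1),'tool shift/30:',(M.T@d/30).round(2))
    if len(a)>3:
        w=R.from_matrix(M.T@target(*a[3:])).as_rotvec(degrees=True)
        print('turn/10deg:',(w/10).round(2))
E
python3 go.py 513.5 283 190 88.1
```

```text
clk 0.1 tcp [ 149.2 -528.8  193.7] y [ 0.271 -0.962 -0.002] z [-0.     0.002 -1.   ] j [-80.   5.  79.   0.  96.  -6.] F [0.7 0.2 0.8] T [-0.01  0.05 -0.01] open 85.3
world d [364.3 811.8  -3.7] tool shift/30: [ 19.03 -22.75   0.17]
turn/10deg: [ -0.    -0.02 -16.24]
```

drive_tool([
  [[0.65,-0.78,0],[0,0,0],100],
  [[0.65,-0.78,0],[0,0,0],100],
  [[0.65,-0.78,0],[0,0,0],100],
  [[0.65,-0.78,0],[0,0,0],100],
  [[0.65,-0.78,0],[0,0,0],100],
  [[0.65,-0.78,0],[0,0,0],100],
  [[0.65,-0.78,0],[0,0,0],100],
  [[0.65,-0.78,0],[0,0,0],100],
  [[0.65,-0.78,0],[0,0,0],100],
  [[0.65,-0.78,0],[0,0,0],100],
  [[0.65,-0.78,0],[0,0,0],100],
  [[0.65,-0.78,0],[0,0,0],100],
  [[0.65,-0.78,0],[0,0,0],100],
  [[0.65,-0.78,0],[0,0,0],100],
  [[0.65,-0.78,0],[0,0,0],100],
  [[0.65,-0.78,0],[0,0,0],100],
  [[0.65,-0.78,0],[0,0,0],100],
  [[0.65,-0.78,0],[0,0,0],100],
  [[0.65,-0.78,0],[0,0,0],100],
  [[0.65,-0.78,0],[0,0,0],100],
])

```text
clock: 2.6
tool_pos: [400.6, 48.1, 187.8]
tcp_rot: [-3.096, -0.42, 0.011]
force: [-0.4, -0.1, 0.3]
opening: 85.7
```

```bash
python3 go.py 513.5 283 190 88.1
```

```text
clk 2.6 tcp [400.6  48.1 187.8] y [ 0.266 -0.964 -0.018] z [-0.01   0.016 -1.   ] j [ -2. -14.  97.   1.  97.  73.] F [-0.4 -0.1  0.3] T [-0.07 -0.03 -0.01] open 85.7
world d [112.9 234.9   2.2] tool shift/30: [ 5.71 -6.54  0.02]
turn/10deg: [ -0.06  -0.14 -16.26]
```

drive_tool([
  [[0.65,-0.75,0],[0,0,0],100],
  [[0.65,-0.75,0],[0,0,0],100],
  [[0.65,-0.75,0],[0,0,0],100],
  [[0.65,-0.75,0],[0,0,0],100],
  [[0.65,-0.75,0],[0,0,0],100],
  [[0.65,-0.75,0],[0,0,0],100],
  [[0.65,-0.75,0],[0,0,0],100],
  [[0.65,-0.75,0],[0,0,0],100],
  [[0.4,-0.4,0],[0,0,0],100],
  [[0,0,0],[0,0,-1],100],
  [[0,0,0],[0,0,-1],100],
  [[0,0,0],[0,0,-1],100],
  [[0,0,0],[0,0,-1],100],
  [[0,0,0],[0,0,-1],100],
  [[0,0,0],[0,0,-1],100],
  [[0,0,0],[0,0,-1],100],
  [[0,0,0],[0,0,-1],100],
  [[0,0,0],[0,0,-1],100],
  [[0,0,0],[0,0,-1],100],
])

```text
clock: 4.97
tool_pos: [510.1, 282.6, 179.2]
tcp_rot: [-1.586, -2.68, 0.017]
force: [-0.7, -0.8, -0.2]
opening: 85.4
```

```bash
python3 go.py 513.5 283 190 88.1
```

```text
clk 4.97 tcp [510.1 282.6 179.2] y [ 0.876  0.481 -0.023] z [-0.029  0.004 -1.   ] j [23. 11. 74.  1. 97. -6.] F [-0.7 -0.8 -0.2] T [-0.01 -0.03  0.04] open 85.4
world d [ 3.4  0.4 10.8] tool shift/30: [-0.04  0.1  -0.36]
turn/10deg: [-0.07 -0.16 -5.93]
```

drive_tool([
  [[0,0.1,0],[0,0,-1],100],
  [[0,0,0],[0,-0.1,-1],100],
  [[0,0,0],[0,-0.1,-1],100],
  [[0,0,0],[0,0,-1],100],
  [[0,0,0],[0,0,-1],100],
  [[0,0,0],[0,0,-1],100],
  [[0,0,0],[0,0,0],100],
])

```text
clock: 5.85
tool_pos: [511.9, 280.4, 176.8]
tcp_rot: [0.014, -3.134, 0.037]
force: [0.1, 0.3, 0.3]
opening: 85.5
```

```bash
python3 go.py 513.5 283 40 88.1
```

```text
clk 5.85 tcp [511.9 280.4 176.8] y [-0.009  1.    -0.024] z [-0.007 -0.024 -1.   ] j [ 24.  10.  75.  -1.  96. -67.] F [0.1 0.3 0.3] T [ 0.01 -0.02  0.03] open 85.5
world d [   1.6    2.6 -136.8] tool shift/30: [-0.09  0.19  4.56]
turn/10deg: [-0.14 -0.04  0.24]
```

drive_tool([
  [[-0.05,0.1,0.8],[-0.14,0,0.24],100],
  [[0,0,0.8],[0,0,0],100],
  [[0,0,0.8],[0,0,0],100],
  [[0,0,0.8],[0,0,0],100],
  [[0,0,0],[0,0,0],100],
])

```text
clock: 6.48
tool_pos: [513.0, 281.6, 78.4]
tcp_rot: [-0.081, -3.134, -0.0]
force: [0.3, -1.2, -0.3]
opening: 85.1
```

```bash
cat > snap.py <<'E'
import sys
from h import *
n,tag,u0,v0,w,h,sc=sys.argv[1],sys.argv[2],*map(int,sys.argv[3:])
p,d=grab_frame(n);np.savez(f'{tag}.npz',p=p,d=d)
cv2.imwrite(f'pics/{tag}.png',cv2.resize(p[v0:v0+h,u0:u0+w,::-1],None,fx=sc,fy=sc,interpolation=2))
E
python3 go.py 513.5 283 40 88.1; python3 snap.py side s1 180 220 180 150 4
```

```text
clk 6.47 tcp [513.  281.6  78.4] y [0.051 0.999 0.   ] z [-0.007  0.    -1.   ] j [ 23.  13.  83.   0.  84. -64.] F [ 0.3 -1.2 -0.3] T [-0.07  0.02 -0.  ] open 85.1
world d [  0.5   1.4 -38.4] tool shift/30: [-0.02  0.05  1.28]
turn/10deg: [ 0.   -0.04 -0.1 ]
```

View pics/s1.png

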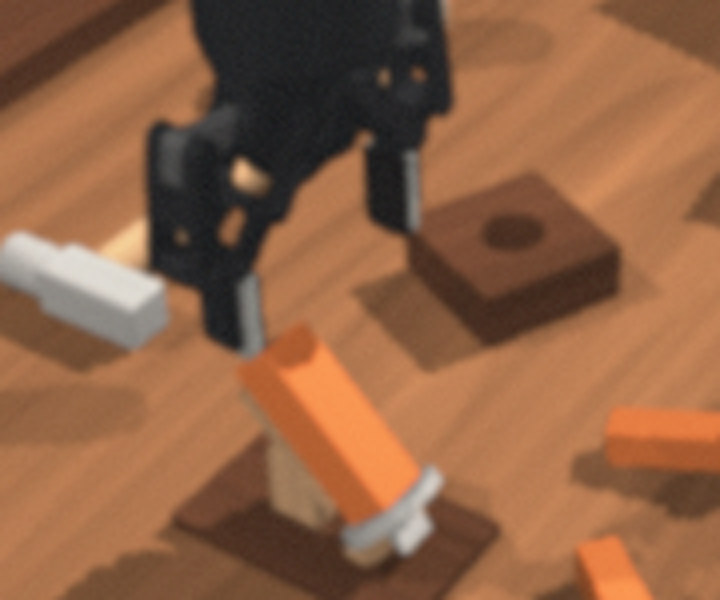

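Run:
```python
from h import *
for y in(281.6,281.6+42,281.6-42):
  print(np.array(proj('side',[513,y,91]))*1,[(a-b)*4 for a,b in zip(proj('side',[513,y,91]),(180,220))])
```

```text
[261.05796475 308.93808758] [np.float64(324.2318589908773), np.float64(355.7523503146872)]
[244.46142157 324.0873353 ] [np.float64(257.845686260963), np.float64(416.3493411869126)]
[276.45543597 294.88334719] [np.float64(385.8217438759557), np.float64(299.5333887639674)]
```

```bash
python3 - <<'E'
from h import *
d=np.load('s1.npz')['d']
for x,y in((245,338),(215,310),(250,300),(410,215),(395,190),(385,215),(410,170),(230,320)):
    u,v=180+x//4,220+y//4
    print((x,y),depthpts('side',[u],[v],d)[0].round(0))
E
python3 snap.py top t1 150 150 240 180 3;python3 go.py
```

```text
(245, 338) [509. 331. 137.]
(215, 310) [517. 338. 151.]
(250, 300) [506. 331. 155.]
(410, 215) [500. 239. 140.]
(395, 190) [510. 237. 146.]
(385, 215) [511. 240. 136.]
(410, 170) [501. 237. 160.]
(230, 320) [510. 338. 149.]
clk 6.58 tcp [515.  282.6  81.5] y [0.05  0.999 0.003] z [-0.001  0.003 -1.   ] j [ 23.  12.  83.   0.  84. -64.] F [-0.3 -0.6  0.9] T [ 0.03  0.01 -0.07] open 85.2
```

View pics/t1.png

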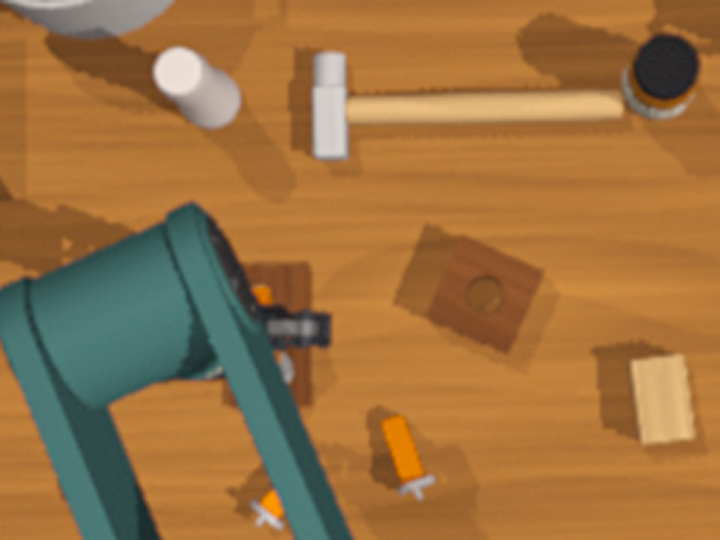

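```bash
python3 snap.py side s2 180 220 180 150 4; python3 go.py
```

```text
clk 6.62 tcp [515.5 282.9  82.4] y [0.05  0.999 0.004] z [ 0.     0.004 -1.   ] j [ 23.  12.  83.   0.  84. -64.] F [ 0.3 -0.1  1.1] T [ 0.04  0.03 -0.  ] open 85.3
```

View pics/s2.png

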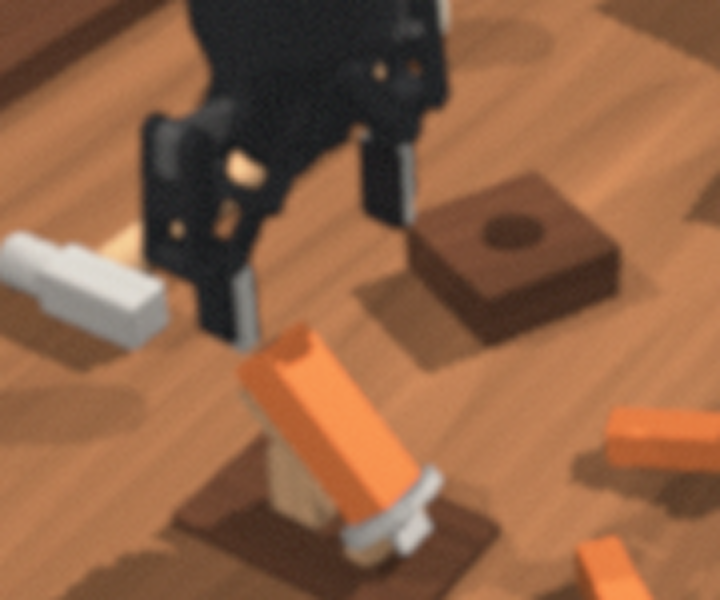

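Run:
```python
from h import *
z=np.load('s2.npz');d=z['d']
for (u0,u1,v0,v1) in((225,246,285,308),(268,286,252,279)):
    for v in range(v0,v1,2):
        uu=np.arange(u0,u1,2);P=depthpts('side',uu,[v]*len(uu),d)
        print(v,' '.join('%d,%d,%d'%tuple(p) for p in P))
```

```text
285 513,355,185 507,357,189 506,354,188 505,352,186 506,346,182 510,338,176 505,339,178 505,335,176 503,334,176 657,155,0 654,153,0
287 512,356,183 508,356,185 507,354,183 506,351,182 504,348,181 510,338,172 506,339,174 505,336,172 505,331,169 505,327,166 649,159,0
289 513,355,178 509,356,181 506,355,181 506,350,178 514,338,167 510,338,168 509,335,167 510,330,163 506,330,165 506,327,163 646,163,0
291 675,189,-1 672,186,-1 523,338,159 521,336,159 514,339,164 510,339,166 511,334,162 509,332,161 507,330,161 505,328,160 642,168,-1
293 672,193,-2 667,192,0 522,339,157 518,339,159 515,339,160 510,339,162 510,335,159 509,332,158 507,330,157 505,328,157 638,173,-1
295 664,201,1 662,198,0 523,338,152 519,338,154 514,340,157 511,339,158 511,334,155 510,332,153 507,331,154 507,327,152 635,178,-1
297 662,204,0 657,204,1 524,338,148 521,337,149 515,339,153 513,338,153 509,337,154 510,332,150 506,332,152 506,328,149 629,184,0
299 659,208,-1 656,206,-1 652,205,0 520,339,147 519,335,145 512,338,150 510,336,149 510,333,147 507,331,147 506,329,146 625,189,0
301 653,214,0 649,213,1 648,209,0 522,337,14
[... 1223 characters left out ...]
1,146 518,240,147 515,239,147 512,238,148 506,240,151 502,240,153 501,236,150 625,59,0
268 649,83,0 523,239,140 518,241,143 515,238,143 510,240,145 507,239,146 502,240,149 501,236,147 621,65,0
270 646,87,-1 522,240,137 520,238,137 516,238,139 511,239,141 507,239,143 502,240,145 502,236,143 616,72,1
272 640,95,1 637,92,0 520,238,133 515,240,136 511,239,137 506,241,140 503,239,140 500,238,140 613,76,0
274 639,97,-2 632,99,1 629,97,1 515,240,132 511,240,134 507,239,135 502,241,138 501,238,136 584,116,30
276 633,105,0 628,105,1 625,102,0 624,97,-2 618,98,1 506,241,132 503,239,133 586,121,27 583,119,27
278 628,111,0 624,110,1 621,108,0 619,103,-1 615,102,0 613,98,-2 608,98,0 587,120,21 579,124,26
```

The pads' lower ends measure z≈131 by depth, centred at (512, 284). The state's TCP z of 82 should put the open tips at about 95, so they disagree by about 36 mm. I'll go part way down and check again by camera before closing.

drive_tool([
  [[0,0,0.6],[0,0,-0.1],100],
  [[0,0,0.6],[0,0,0],100],
  [[0,0,0],[0,0,0],100],
  [[0,0,0],[0,0,0],100],
])

```text
clock: 7.12
tool_pos: [516.8, 283.5, 46.0]
tcp_rot: [0.051, 3.138, 0.008]
force: [-1.1, -0.1, 1.1]
opening: 85.1
```

```bash
python3 go.py; python3 snap.py side s3 180 220 180 150 4
python3 - <<'E'
from h import *
z=np.load('s3.npz');d=z['d']
v,u=np.mgrid[240:345,200:300];u=u.ravel();v=v.ravel()
P=depthpts('side',u,v,d)
for lo,hi in((322,342),(232,243)):
    k=(P[:,1]>lo)&(P[:,1]<hi)&(P[:,0]>496)&(P[:,0]<528)&(P[:,2]>70 if lo>300 else P[:,2]>45)
    Q=P[k];zz=Q[:,2];q=Q[zz<zz.min()+30];print(lo,len(q),np.percentile(zz,[0,1,2,5]).round(0),'x',np.percentile(q[:,0],[3,97]).round(0),'y',np.percentile(q[:,1],[3,97]).round(0))
E
```

```text
clk 7.12 tcp [516.8 283.5  46. ] y [0.032 0.999 0.005] z [ 0.004  0.005 -1.   ] j [ 23.  14.  85.   0.  80. -65.] F [-1.1 -0.1  1.1] T [0.02 0.02 0.01] open 85.1
322 180 [ 94.  97. 100. 104.] x [506. 524.] y [327. 341.]
232 181 [94. 97. 97. 99.] x [504. 525.] y [235. 242.]
```

View pics/s3.png

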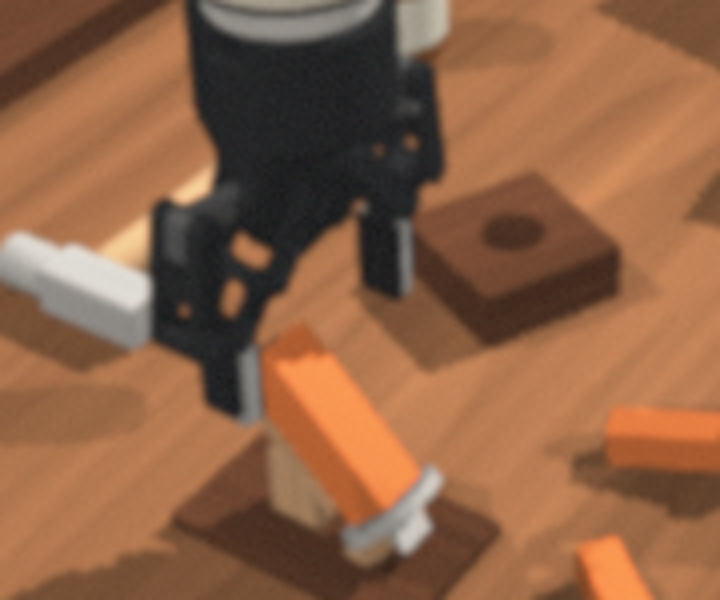

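drive_tool([
  [[-0.05,0,0.65],[0,0,0],100],
  [[0,0,0.55],[0,0,0],100],
  [[0,0,0],[0,0,0],100],
  [[0,0,0],[0,0,0],100],
])

```text
clock: 7.68
tool_pos: [518.2, 283.5, 7.0]
tcp_rot: [0.051, 3.138, 0.007]
force: [-0.3, -0.3, 0.9]
opening: 85.4
```

```bash
python3 go.py; python3 snap.py side s4 180 220 180 150 4
```

```text
clk 7.67 tcp [518.2 283.5   7. ] y [0.032 0.999 0.005] z [ 0.003  0.005 -1.   ] j [ 23.  16.  88.   0.  76. -65.] F [-0.3 -0.3  0.9] T [ 0.02 -0.03 -0.04] open 85.4
```

View pics/s4.png

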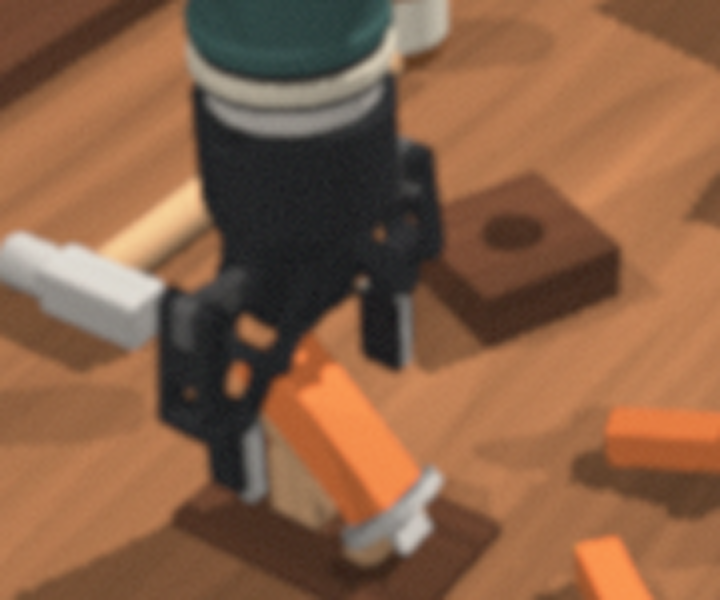

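The pads now straddle the handle at about (250,450) and (400,330) in the crop, with the key between them, so I'm closing.

drive_tool([
  [[-0.1,0,0],[0,0,0],50],
  [[0,0,0],[0,0,0],0],
  [[0,0,0],[0,0,0],0],
  [[0,0,0],[0,0,0],0],
  [[0,0,0],[0,0,0],0],
  [[0,0,0],[0,0,0],0],
])

```text
clock: 8.48
tool_pos: [522.4, 283.7, 8.8]
tcp_rot: [0.051, 3.136, 0.009]
force: [0.5, -0.4, -0.8]
opening: 25.4
```

```bash
python3 go.py; python3 snap.py side s5 180 220 180 150 4
```

```text
clk 8.47 tcp [522.4 283.7   8.8] y [0.032 0.999 0.006] z [ 0.005  0.006 -1.   ] j [ 23.  16.  87.   0.  76. -65.] F [ 0.5 -0.4 -0.8] T [-0.    0.02 -0.  ] open 25.4
```

View pics/s5.png

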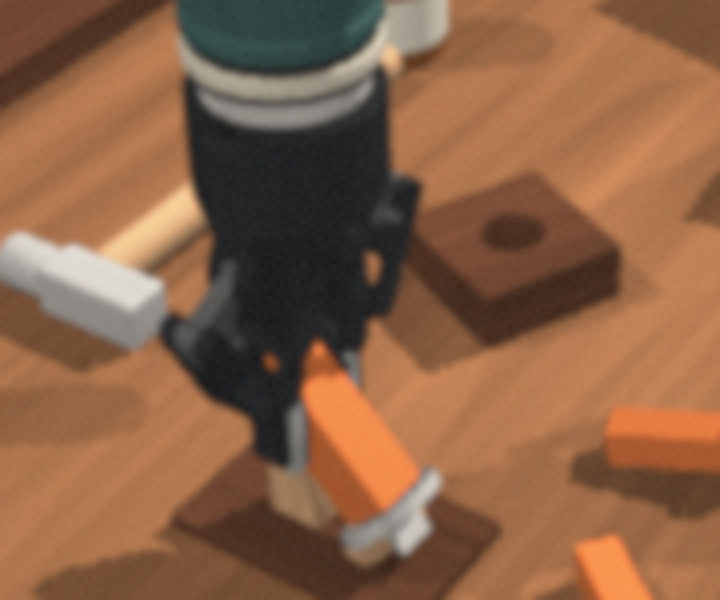

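drive_tool([
  [[0,0,-0.5],[0,0,0],0],
  [[0,0,-1],[0,0,0],0],
  [[0,0,-1],[0,0,0],0],
  [[0,0,-1],[0,0,0],0],
  [[0,0,-0.8],[0,0,0],0],
  [[0,0,0],[0,-0.8,0],0],
  [[0,0,0],[0,-0.8,0],0],
  [[0,0,0],[0,-0.8,0],0],
  [[0,0,0],[0,-0.8,0],0],
  [[0,0,0],[0,-0.8,0],0],
  [[0,0,0],[0,-0.5,0],0],
  [[0,0,0],[0,0,0],0],
])

```text
clock: 10.02
tool_pos: [520.1, 282.3, 148.8]
tcp_rot: [0.047, 2.328, -0.004]
force: [-0.2, -0.7, -2.0]
opening: 25.4
```

```bash
python3 go.py 540 101 120 88.1 -45; python3 snap.py side s6 180 150 180 150 4
```

```text
clk 10.03 tcp [520.1 282.3 148.8] y [0.036 0.999 0.012] z [ 0.726 -0.018 -0.687] j [ 40. -11. 112. -40.  48. -29.] F [-0.2 -0.7 -2. ] T [-0.01  0.55 -0.01] open 25.4
world d [  19.9 -181.3  -28.8] tool shift/30: [ 0.04 -6.03  1.25]
turn/10deg: [ 0.04  0.16 -0.06]
```

View pics/s6.png

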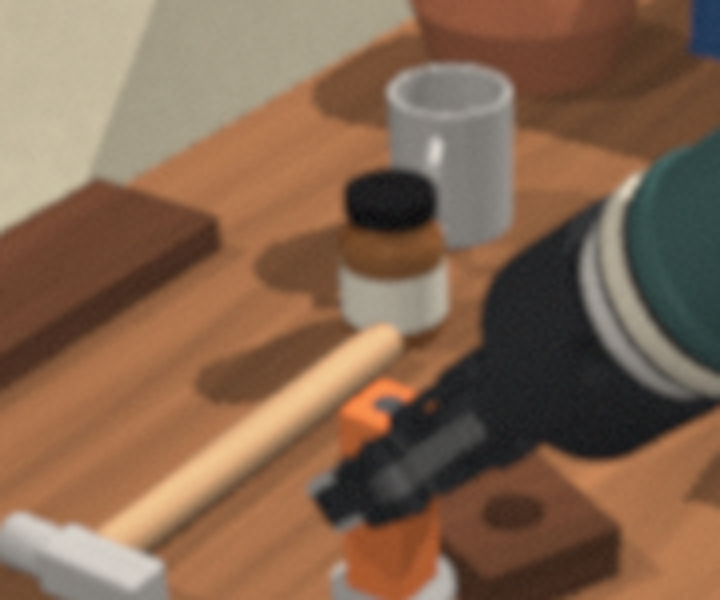

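The key hangs upright in the tilted gripper. I'll measure it in hand, both handle position and tilt.

```bash
cat > key.py <<'E'
import sys
from h import *
# measure hanging key from a saved side frame: box u0 u1 v0 v1
f=sys.argv[1];u0,u1,v0,v1=map(int,sys.argv[2:6]);n='top' if f.startswith('t') else 'side'
z=np.load(f+'.npz');h=cv2.cvtColor(z['p'],cv2.COLOR_RGB2HSV)
M=(((h[...,0]<18)|(h[...,0]>175))&(h[...,1]>150)&(h[...,2]>110)).astype(np.uint8)
B=np.zeros_like(M);B[v0:v1,u0:u1]=1;M=cv2.erode(M*B,np.ones((3,3)))
v,u=np.nonzero(M);P=depthpts(n,u,v,z['d']);P=P[P[:,2]>float(sys.argv[6]) if len(sys.argv)>6 else P[:,2]>50]
print(len(P),'min',np.percentile(P,2,axis=0).round(1),'max',np.percentile(P,98,axis=0).round(1))
top=P[P[:,2]>P[:,2].max()-6];print('butt z',np.percentile(top[:,2],[50,90]).round(1),'x',np.percentile(top[:,0],[2,98]).round(1),'y',np.percentile(top[:,1],[2,98]).round(1))
# sequential plane fits
rng=np.random.default_rng(0);Q=P
for k in range(3):
    if len(Q)<40: break
    best=None
    for _ in range(400):
        a=Q[rng.choice(len(Q),3,replace=False)];nn=np.cross(a[1]-a[0],a[2]-a[0]);l=np.linalg.norm(nn)
        if l<20: continue
        nn/=l;inl=abs((Q-a[0])@nn)<1.2
        if best is None or inl.sum()>best.sum(): best=inl
    I=Q[best];c=I.mean(0);nn=np.linalg.svd(I-c)[2][2]
    print('plane',len(I),'c',c.round(1),'n',nn.round(3));Q=Q[~best]
E
python3 key.py s6 255 300 235 305
python3 - <<'E'
import numpy as np,cv2
p=np.load('s6.npz')['p']; cv2.imwrite('pics/s6b.png',cv2.resize(p[230:330,230:330,::-1],None,fx=6,fy=6,interpolation=2))
E
```

```text
407 min [462.5 274.4 142.5] max [487.1 298.2 216.9]
butt z [608.5 608.5] x [117. 117.] y [764.7 764.7]
plane 209 c [475.2 296.4 169.4] n [ 0.01  -1.    -0.004]
plane 114 c [463.7 285.6 157.7] n [ 0.999 -0.015  0.042]
plane 39 c [480.7 285.8 216.1] n [-0.021 -0.035 -0.999]
```

View pics/s6b.png

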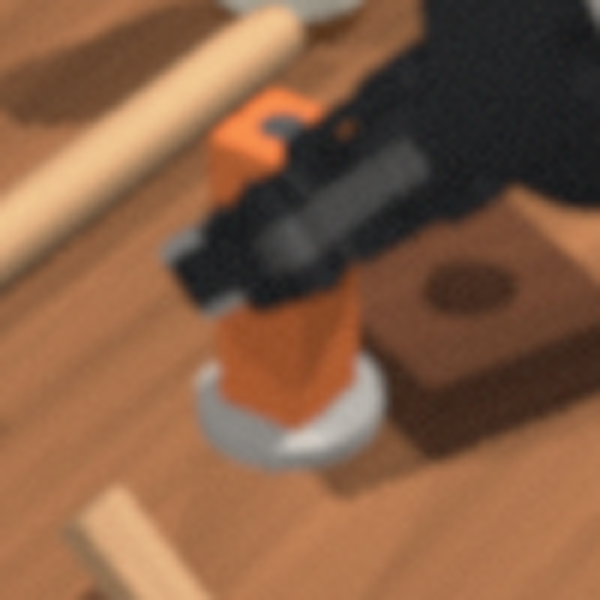

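Key centre in hand is about (476.7, 283.4, 176), tilted roughly 2°. That puts the TCP error at about 36 mm along tool z. From here on I'll move by differences measured on the key itself.

```bash
cat > mv.py <<'E'
# world delta -> tool units
import sys
from h import *
s=read_state();M=R.from_rotvec(s['tcp_rot']).as_matrix()
print('tcp',s['tool_pos'].round(1),'y',M[:,1].round(3),'z',M[:,2].round(3),'shift/30',(M.T@np.array(list(map(float,sys.argv[1:4])))/30).round(2))
E
python3 mv.py 62.8 -181 0;python3 mv.py 0 0 -30
```

```text
tcp [521.2 282.7 150.3] y [0.036 0.999 0.013] z [ 0.727 -0.017 -0.686] shift/30 [-1.64 -5.95  1.63]
tcp [521.2 282.7 150.3] y [0.036 0.999 0.013] z [ 0.727 -0.017 -0.686] shift/30 [ 0.73 -0.01  0.69]
```

drive_tool([
  [[-0.23,-0.85,0.23],[0,0.16,0],0],
  [[-0.23,-0.85,0.23],[0,0,0],0],
  [[-0.23,-0.85,0.23],[0,0,0],0],
  [[-0.23,-0.85,0.23],[0,0,0],0],
  [[-0.23,-0.85,0.23],[0,0,0],0],
  [[-0.23,-0.85,0.23],[0,0,0],0],
  [[-0.23,-0.85,0.23],[0,0,0],0],
  [[0,0,0],[0,0,0],0],
  [[0,0,0],[0,0,0],0],
])

```text
clock: 11.2
tool_pos: [595.1, 94.3, 165.8]
tcp_rot: [0.062, 2.345, 0.004]
force: [0.0, 0.1, -1.8]
opening: 25.5
```

```bash
python3 go.py 583.4 100 150 88.1 -45; python3 snap.py side s7 230 160 150 150 4;python3 key.py s7 265 340 165 305
```

```text
clk 11.2 tcp [595.1  94.3 165.8] y [0.044 0.999 0.022] z [ 0.714 -0.016 -0.7  ] j [  7. -18. 115. -10.  38. -74.] F [ 0.   0.1 -1.8] T [0.05 0.55 0.02] open 25.5
world d [-11.7   5.7 -15.8] tool shift/30: [0.66 0.16 0.09]
turn/10deg: [ 0.04  0.06 -0.13]
324 min [537.2 -46.1  62.2] max [704.9 110.8 234.3]
butt z [608.5 608.5] x [117. 117.] y [764.7 764.7]
plane 118 c [548.5 108.1 177. ] n [-0.028 -0.999 -0.02 ]
plane 107 c [538.7  97.7 181.4] n [ 0.999 -0.037 -0.005]
plane 43 c [548.9 109.8 181.3] n [-0.051 -0.999 -0.013]
```

View pics/s7.png

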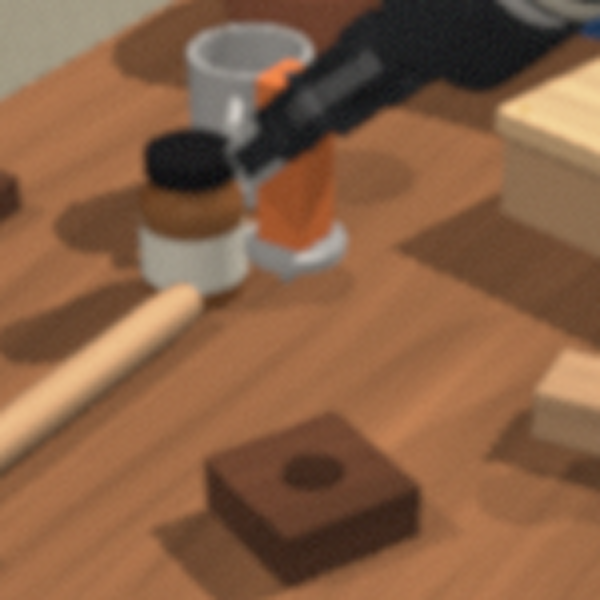

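drive_tool([
  [[0.77,0.05,0.56],[0,0.06,0],0],
  [[0.77,0.05,0.56],[0,0,0],0],
  [[0.77,0.05,0.56],[0,0,0],0],
  [[0,0,0],[0,0,0],0],
  [[0,0,0],[0,0,0],0],
])

```text
clock: 11.88
tool_pos: [584.2, 107.0, 84.3]
tcp_rot: [0.053, 2.35, 0.01]
force: [0.2, 1.3, -1.7]
opening: 25.2
```

```bash
python3 go.py 583 101 80 88.1 -45; python3 snap.py side s8 230 200 150 150 4;python3 key.py s8 265 340 165 305 60; python3 snap.py top t8 250 180 130 120 6
```

```text
clk 11.88 tcp [584.2 107.   84.3] y [0.035 0.999 0.023] z [ 0.711 -0.009 -0.703] j [  9. -13. 121. -15.  28. -68.] F [ 0.2  1.3 -1.7] T [-0.03  0.51  0.02] open 25.2
world d [-1.2 -6.  -4.3] tool shift/30: [ 0.12 -0.2   0.08]
turn/10deg: [ 0.08  0.03 -0.1 ]
319 min [526.7 -45.6  61.8] max [714.4 122.6 153.1]
butt z [608.5 608.5] x [117. 117.] y [764.7 764.7]
plane 130 c [540.2 120.2 106.9] n [-0.03  -1.    -0.008]
plane 77 c [528.1 110.3  97.6] n [-0.998  0.06   0.006]
plane 25 c [679.4 -18.4  68. ] n [-0.124  0.151 -0.981]
```

View pics/s8.png

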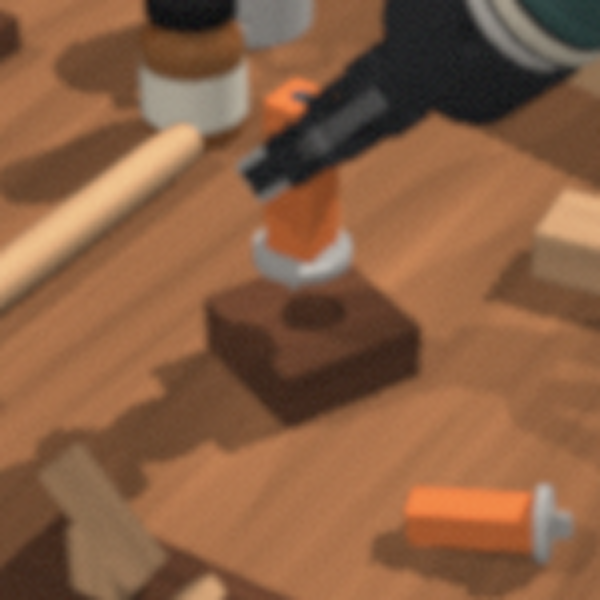

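View pics/t8.png

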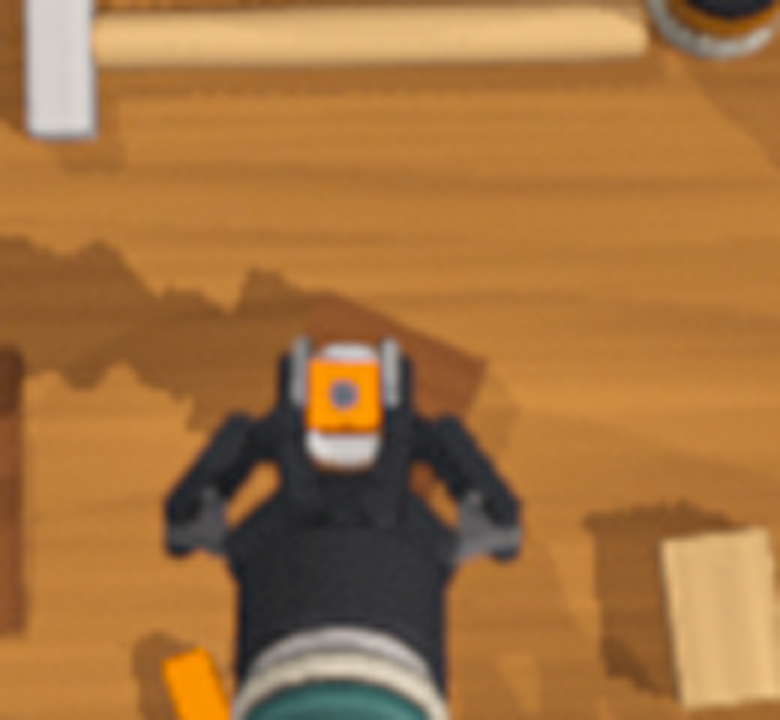

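drive_tool([
  [[0.27,-0.16,0.2],[0,0,0],0],
  [[0.24,-0.01,0.23],[0,0,0],0],
  [[0,0,0],[0,0,0],0],
  [[0,0,0],[0,0,0],0],
])

```text
clock: 12.48
tool_pos: [583.5, 101.4, 65.4]
tcp_rot: [0.055, 2.346, 0.01]
force: [0.7, -0.5, -1.4]
opening: 25.5
```

```bash
python3 go.py 582.6 102 49 88.1 -45; python3 snap.py side s9 230 200 150 150 4;python3 key.py s9 265 340 205 305 60; python3 snap.py top t9 250 180 130 120 6;python3 key.py t9 280 320 220 270 60
```

```text
clk 12.47 tcp [583.5 101.4  65.4] y [0.037 0.999 0.024] z [ 0.713 -0.01  -0.701] j [  8. -12. 123. -16.  25. -67.] F [ 0.7 -0.5 -1.4] T [ 0.    0.6  -0.02] open 25.5
world d [ -0.9   0.6 -16.4] tool shift/30: [0.41 0.01 0.36]
turn/10deg: [ 0.08  0.05 -0.11]
294 min [526.1 -47.4  60.6] max [720.  117.7 134.3]
butt z [608.5 608.5] x [117. 117.] y [764.7 764.7]
plane 104 c [538.9 115.   88.3] n [-0.05  -0.999 -0.018]
plane 68 c [527.3 105.5  78.5] n [-1.    -0.005 -0.025]
plane 29 c [629.6  23.7  94.2] n [ 0.32  -0.138  0.937]
5 min [ 484.9   75.9 1209.4] max [ 484.9   75.9 1209.4]
butt z [1209.4 1209.4] x [484.9 484.9] y [75.9 75.9]
```

View pics/s9.png

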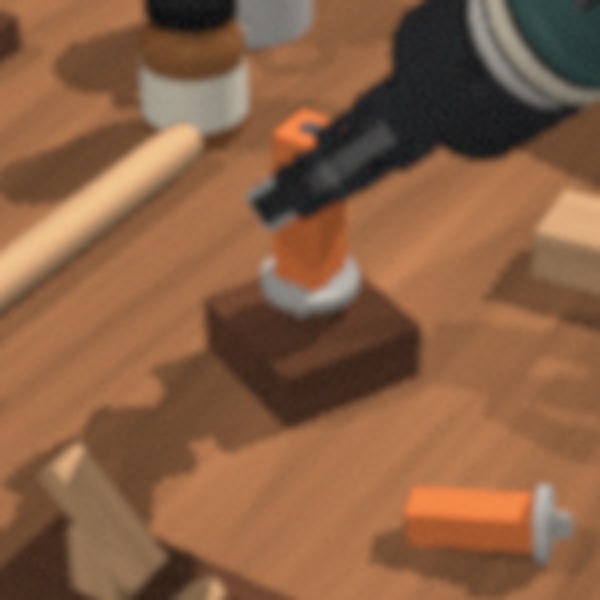

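The key centre is at about (540, 102), right over the hole. Lowering the last 16 mm.

drive_tool([
  [[0.2,0,0.18],[0,0,0],0],
  [[0.2,0,0.18],[0,0,0],0],
  [[0,0,0],[0,0,0],0],
  [[0,0,0],[0,0,0],0],
])

```text
clock: 13.08
tool_pos: [582.7, 102.0, 48.1]
tcp_rot: [0.055, 2.347, 0.01]
force: [0.1, -0.4, -1.1]
opening: 25.6
```

```bash
python3 go.py 582.6 102 49 88.1 -45
```

```text
clk 13.07 tcp [582.7 102.   48.1] y [0.037 0.999 0.024] z [ 0.713 -0.009 -0.701] j [  8. -10. 124. -18.  22. -65.] F [ 0.1 -0.4 -1.1] T [-0.02  0.56 -0.01] open 25.6
world d [-0.1 -0.   0.9] tool shift/30: [-0.02 -0.   -0.02]
turn/10deg: [ 0.08  0.05 -0.11]
```

drive_tool([
  [[0.07,0,0.07],[0,0,0],0],
  [[0.05,0,0.05],[0,0,0],0],
  [[0,0,0],[0,0,0],0],
])

```text
clock: 13.45
tool_pos: [586.1, 102.6, 48.1]
tcp_rot: [0.053, 2.337, 0.011]
force: [-1.0, 0.3, -2.0]
opening: 25.5
```

```bash
python3 go.py 582.6 102 49 88.1 -45;python3 snap.py side s10 230 200 150 150 4
```

```text
clk 13.45 tcp [586.1 102.6  48.1] y [0.035 0.999 0.024] z [ 0.72  -0.008 -0.694] j [  8. -10. 124. -18.  21. -64.] F [-1.   0.3 -2. ] T [-0.02  0.53  0.03] open 25.5
world d [-3.5 -0.6  0.9] tool shift/30: [ 0.06 -0.02 -0.1 ]
turn/10deg: [ 0.09  0.1  -0.11]
```

View pics/s10.png

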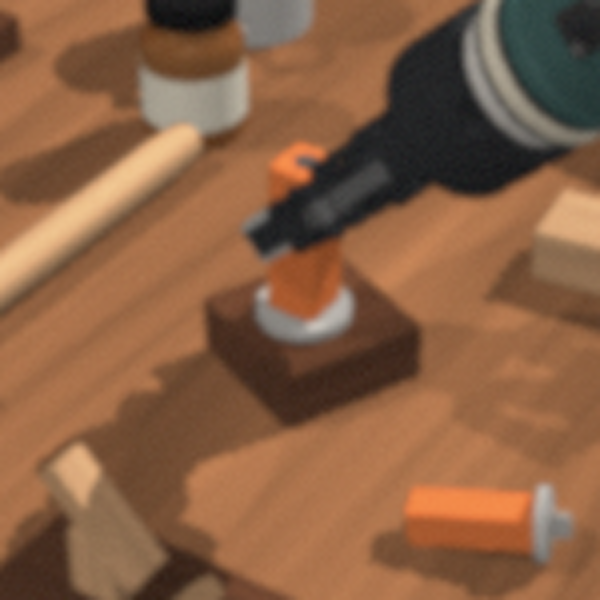

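drive_tool([
  [[0.2,0,0.04],[0,0.1,0],0],
  [[0,0,0],[0,0,0],0],
  [[0,0,0],[0,0,0],0],
])

```text
clock: 13.88
tool_pos: [586.3, 103.2, 47.5]
tcp_rot: [0.051, 2.346, 0.012]
force: [-0.4, 0.7, 0.8]
opening: 25.3
```

```bash
python3 go.py 582.6 102 49 88.1 -45;python3 snap.py side s11 265 240 75 75 8; python3 key.py s11 290 325 230 300 60
```

```text
clk 13.88 tcp [586.3 103.2  47.5] y [0.033 0.999 0.024] z [ 0.714 -0.007 -0.7  ] j [  8. -10. 124. -17.  22. -66.] F [-0.4  0.7  0.8] T [-0.1   0.24  0.01] open 25.3
world d [-3.7 -1.2  1.5] tool shift/30: [ 0.05 -0.04 -0.12]
turn/10deg: [ 0.1   0.05 -0.1 ]
133 min [528.6  95.2  61. ] max [554.  118.5 116.9]
butt z [115.1 116.5] x [536.3 553.9] y [ 94.  118.2]
plane 55 c [543.2 116.6  91.4] n [-0.004  1.     0.026]
plane 31 c [529.8 107.6  66.5] n [ 0.997 -0.075  0.023]
plane 20 c [549.1 103.4 115.5] n [0.028 0.011 1.   ]
```

View pics/s11.png

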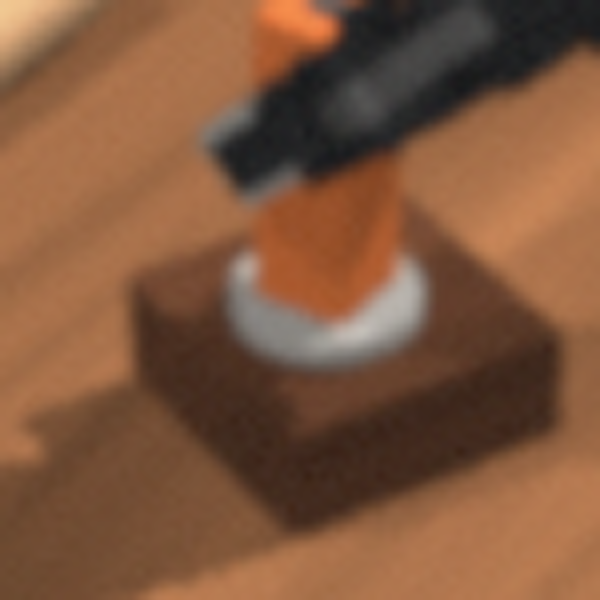

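The butt is at z=115.5 against an expected 116, and the wrist load has shifted onto the stand, so the key is seated. Releasing and backing out.

drive_tool([
  [[0,0,0],[0,0,0],60],
  [[0,0,0],[0,0,0],100],
  [[0,0,0],[0,0,0],100],
  [[0,0,0],[0,0,0],100],
  [[0,0,0],[0,0,0],100],
  [[0,0,-0.5],[0,0,0],100],
  [[0,0,-1],[0,0,0],100],
  [[0,0,-1],[0,0,0],100],
  [[0,0,-1],[0,0,0],100],
  [[0,0,0],[0,0,0],100],
])

```text
clock: 15.18
tool_pos: [508.6, 104.0, 121.5]
tcp_rot: [0.051, 2.349, 0.013]
force: [0.0, 0.9, -0.1]
opening: 85.7
```

```bash
python3 go.py 540 102 190 -2 ;python3 snap.py side s12 230 190 150 150 4; python3 key.py s12 290 325 230 300 60;python3 snap.py top t12 250 180 130 120 6
```

```text
clk 15.18 tcp [508.6 104.  121.5] y [0.033 0.999 0.025] z [ 0.712 -0.006 -0.702] j [ 11. -28. 127. -13.  38. -69.] F [ 0.   0.9 -0.1] T [0.02 0.3  0.02] open 85.7
world d [31.4 -2.  68.5] tool shift/30: [-2.36  0.03 -0.86]
turn/10deg: [3.65 3.43 8.44]
500 min [528.3  95.5  61.7] max [554.2 119.3 116.4]
butt z [608.5 608.5] x [117. 117.] y [764.7 764.7]
plane 193 c [541.  116.8  89.2] n [ 0.03  -0.999 -0.035]
plane 137 c [529.8 105.7  87.8] n [-1.    -0.013  0.026]
plane 64 c [543.2 117.1  88.9] n [-0.03  -0.998  0.056]
```

View pics/s12.png

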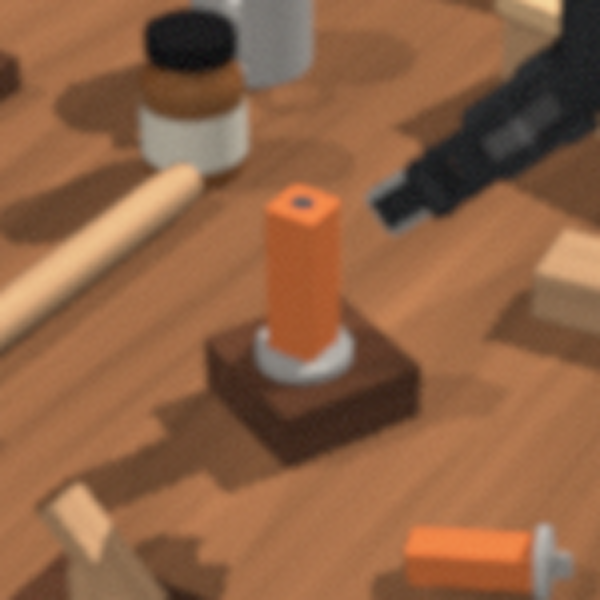

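View pics/t12.png

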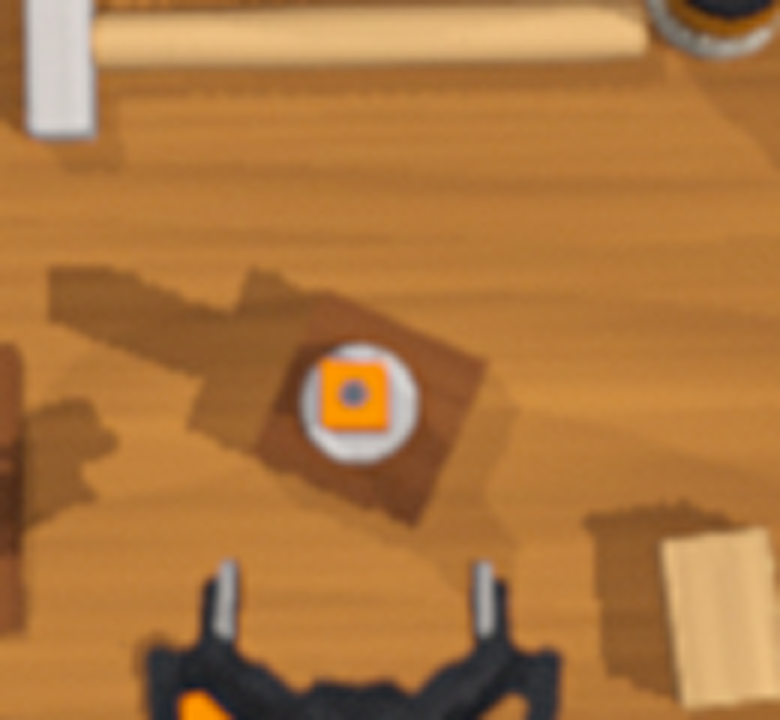

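The key stands free and upright, with its centre at about (543, 103.7) by the side view. Now I'll point the tool down, turn it a quarter turn and measure again.

drive_tool([
  [[-0.7,0,-0.7],[0,0,0],100],
  [[-0.7,0,-0.7],[0,0,0],100],
  [[0,0,0],[0,0.9,0],100],
  [[0,0,0],[0,0.9,0],100],
  [[0,0,0],[0,0.9,0],100],
  [[0,0,0],[0,0.9,0],100],
  [[0,0,0],[0,0.9,0],100],
  [[0,0,0],[0,0,1],100],
  [[0,0,0],[0,0,1],100],
  [[0,0,0],[0,0,1],100],
  [[0,0,0],[0,0,1],100],
  [[0,0,0],[0,0,1],100],
  [[0,0,0],[0,0,1],100],
  [[0,0,0],[0,0,1],100],
  [[0,0,0],[0,0,1],100],
  [[0,0,0],[0,0,1],100],
])

```text
clock: 17.27
tool_pos: [512.4, 96.2, 137.0]
tcp_rot: [-2.276, -2.065, 0.074]
force: [0.5, -0.7, 0.3]
opening: 85.0
```

```bash
python3 go.py 543 102.5 140 -2 ;python3 - <<'E'
from h import *
z=np.load('t12.npz');h=cv2.cvtColor(z['p'],cv2.COLOR_RGB2HSV)
M=((h[...,0]<20)&(h[...,1]>215)&(h[...,2]>190)).astype(np.uint8);B=0*M;B[232:258,298:320]=1;M*=B
v,u=np.nonzero(cv2.morphologyEx(M,cv2.MORPH_CLOSE,np.ones((5,5))));r=cv2.minAreaRect(np.c_[u,v].astype(np.float32));print(r,plane('top',*r[0],116).round(1))
E
```

```text
clk 17.27 tcp [512.4  96.2 137. ] y [ 0.992 -0.096 -0.082] z [-0.081  0.017 -0.997] j [ 4.  6. 84.  1. 94.  9.] F [ 0.5 -0.7  0.3] T [-0.02 -0.04  0.01] open 85.0
world d [30.6  6.3  3. ] tool shift/30: [ 0.31  0.98 -0.18]
turn/10deg: [-0.47 -0.07 -0.36]
((308.5, 245.0), (10.0, 9.0), 90.0) [542.8 104.5 116. ]
```

drive_tool([
  [[0.1,0.5,0],[-0.47,0,-0.36],100],
  [[0.1,0.5,0],[0,0,0],100],
  [[0,0,0],[0,0,0],100],
  [[0,0,0],[0,0,0],100],
])

```text
clock: 17.77
tool_pos: [543.3, 98.7, 126.2]
tcp_rot: [-2.251, -2.17, 0.001]
force: [0.8, -0.1, 0.6]
opening: 85.2
```

```bash
python3 go.py 543 104 140 -2 ;python3 snap.py side s13 220 130 160 160 3;python3 - <<'E'
from h import *
z=np.load('s13.npz');d=z['d']
v,u=np.mgrid[150:290,240:370];P=depthpts('side',u.ravel(),v.ravel(),d)
k=(P[:,2]>160)&(P[:,2]<215)&(P[:,1]<150)&(P[:,1]>60)&(P[:,0]>470)&(P[:,0]<620);P=P[k]
for s in(P[P[:,0]<540],P[P[:,0]>555]):
    q=s[s[:,2]<s[:,2].min()+25];print(len(q),np.percentile(q,[3,50,97],axis=0).round(0).tolist())
E
```

```text
clk 17.77 tcp [543.3  98.7 126.2] y [ 0.999 -0.037 -0.011] z [-0.01  0.01 -1.  ] j [ 4.  7. 84.  1. 89.  6.] F [ 0.8 -0.1  0.6] T [-0.    0.01 -0.  ] open 85.2
world d [-0.3  5.3 13.8] tool shift/30: [ 0.18 -0.02 -0.46]
turn/10deg: [-0.06 -0.06 -0.01]
123 [[487.0, 95.0, 177.0], [494.0, 107.0, 190.0], [501.0, 112.0, 200.0]]
141 [[585.0, 87.0, 177.0], [587.0, 102.0, 189.0], [600.0, 109.0, 200.0]]
```

View pics/s13.png

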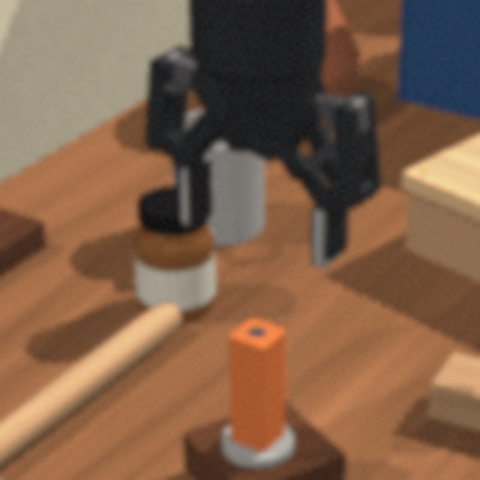

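drive_tool([
  [[0.18,0,0],[-0.06,-0.06,0],100],
  [[0,0,0.8],[0,0,0],100],
  [[0,0,0.8],[0,0,0],100],
  [[0,0,0.8],[0,0,0],100],
  [[0,0,0.5],[0,0,0],100],
  [[0,0,0],[0,0,0],100],
  [[0,0,0],[0,0,0],100],
])

```text
clock: 18.7
tool_pos: [544.3, 106.4, 39.5]
tcp_rot: [2.256, 2.178, 0.006]
force: [0.3, -0.3, -0.4]
opening: 85.1
```

```bash
python3 go.py 543 104 24 -2 ;python3 snap.py side s14 220 180 160 140 4
```

```text
clk 18.7 tcp [544.3 106.4  39.5] y [ 0.999 -0.035  0.007] z [ 0.007 -0.001 -1.   ] j [ 5. 10. 91. -0. 79.  7.] F [ 0.3 -0.3 -0.4] T [ 0.05 -0.01  0.01] open 85.1
world d [ -1.3  -2.4 -15.5] tool shift/30: [-0.08 -0.05  0.52]
turn/10deg: [ 0.04  0.01 -0.  ]
```

View pics/s14.png

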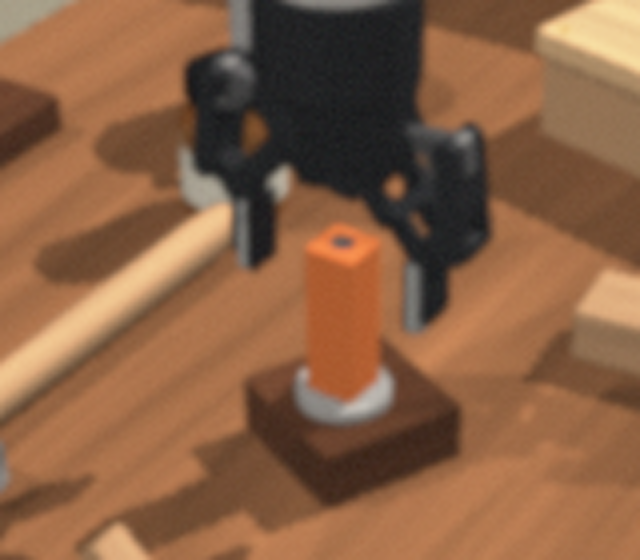

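drive_tool([
  [[-0.08,-0.05,0.5],[0.04,0,0],100],
  [[0,0,0],[0,0,0],50],
  [[0,0,0],[0,0,0],0],
  [[0,0,0],[0,0,0],0],
  [[0,0,0],[0,0,0],0],
  [[0,0,0],[0,0,0],0],
  [[0,0,0],[0,0,0],0],
])

```text
clock: 19.62
tool_pos: [544.3, 103.8, 25.5]
tcp_rot: [2.259, 2.18, 0.003]
force: [-1.1, -0.5, -0.6]
opening: 25.5
```

```bash
python3 go.py 543 104 24 -2 ;python3 snap.py side s15 220 180 160 140 4
```

```text
clk 19.62 tcp [544.3 103.8  25.5] y [ 0.999 -0.036  0.003] z [ 0.003 -0.001 -1.   ] j [ 5. 11. 92. -0. 77.  7.] F [-1.1 -0.5 -0.6] T [ 0.03 -0.01 -0.01] open 25.5
world d [-1.3  0.2 -1.5] tool shift/30: [ 0.   -0.04  0.05]
turn/10deg: [ 0.02  0.   -0.  ]
```

View pics/s15.png

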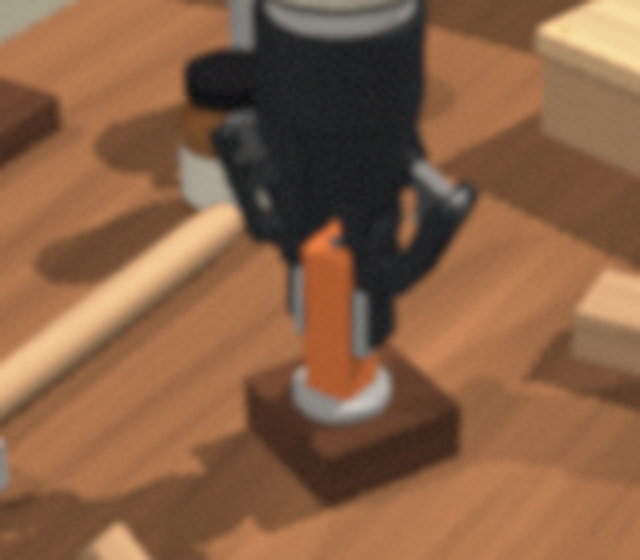

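```bash
python3 - <<'E'
from h import *
for n,(u0,u1,v0,v1) in(('top',(459,480,246,268)),('side',(391,420,180,195))):
    p=np.load(n+'0.npz')['p'];g=cv2.cvtColor(p,cv2.COLOR_RGB2GRAY)[v0:v1,u0:u1].astype(float)
    w=np.clip(150 - g,0,None); 
    v,u=np.mgrid[v0:v1,u0:u1]
    # ray to plane for each
    P=np.array([plane(n,a,b,70)[:2] for a,b in zip(u.ravel(),v.ravel())]);W=w.ravel()
    k=np.linalg.norm(P-[507.5,-279.3],axis=1)<20;P=P[k];W=W[k]
    c=(P*W[:,None]).sum(0)/W.sum();C=((P-c)*W[:,None]).T@(P-c);e,V=np.linalg.eigh(C);d=V[:,1]*np.sign(V[0,1])
    print(n,W.sum(),'c',c.round(1),'yaw',np.degrees(np.arctan2(d[1],d[0])).round(1),'ratio',(e[1]/e[0]).round(1))
E
python3 go.py 507.5 -279.3 120 74; python3 mv.py 0 -370 0
```

```text
top 1758.0 c [ 507.5 -279.5] yaw -15.9 ratio 66.7
side 2.0 c [ 524.5 -279.6] yaw 0.0 ratio nan
clk 19.68 tcp [544.3 103.8  25.5] y [ 0.999 -0.036  0.003] z [ 0.003 -0.001 -1.   ] j [ 5. 11. 92. -0. 77.  7.] F [ 0.7  0.3 -1.3] T [-0.04  0.04 -0.03] open 25.3
world d [ -36.8 -383.1   94.5] tool shift/30: [-12.81  -0.76  -3.14]
turn/10deg: [ 0.01  0.02 -7.6 ]
tcp [544.3 103.8  25.5] y [ 0.999 -0.036  0.003] z [ 0.003 -0.001 -1.   ] shift/30 [-1.233e+01  4.400e-01  1.000e-02]<stdin>:10: RuntimeWarning: invalid value encountered in scalar divide
```

drive_tool([
  [[0,0,-0.5],[0,0,0],0],
  [[0,0,-1],[0,0,0],0],
  [[0,0,-1],[0,0,0],0],
  [[0,0,-0.8],[0,0,0],0],
  [[-1,-0.06,0],[0,0,0],0],
  [[-1,-0.06,0],[0,0,0],0],
  [[-1,-0.06,0],[0,0,0],0],
  [[-1,-0.06,0],[0,0,0],0],
  [[-1,-0.06,0],[0,0,0],0],
  [[-1,-0.06,0],[0,0,0],0],
  [[-1,-0.06,0],[0,0,0],0],
  [[-1,-0.06,0],[0,0,0],0],
  [[-1,-0.06,0],[0,0,0],0],
  [[-1,-0.06,0],[0,0,0],0],
  [[-0.9,-0.06,0],[0,0,0],0],
  [[-0.5,-0.06,0],[0,0,0],0],
  [[0,0,0],[0,0,0],0],
])

```text
clock: 21.8
tool_pos: [510.2, -247.1, 141.9]
tcp_rot: [2.25, 2.176, 0.012]
force: [0.3, 0.6, -1.4]
opening: 25.6
```

```bash
python3 go.py 507.5 -279.3 110 74
```

```text
clk 21.8 tcp [ 510.2 -247.1  141.9] y [ 0.999 -0.033  0.013] z [ 0.013 -0.003 -1.   ] j [-32.   7.  82.   0.  90. -30.] F [ 0.3  0.6 -1.4] T [-0.01  0.03 -0.06] open 25.6
world d [ -2.7 -32.2 -31.9] tool shift/30: [-1.07 -0.07  1.06]
turn/10deg: [ 0.06  0.06 -7.59]
```

drive_tool([
  [[-1,-0.07,0],[0.06,0.06,0],0],
  [[0,0,0],[0,0,-1],0],
  [[0,0,0],[0,0,-1],0],
  [[0,0,0],[0,0,-1],0],
  [[0,0,0],[0,0,-1],0],
  [[0,0,0],[0,0,-1],0],
  [[0,0,0],[0,0,-1],0],
  [[0,0,0],[0,0,-1],0],
  [[0,0,0],[0,0,-0.6],0],
  [[0,0,0],[0,0,0],0],
  [[0,0,0],[0,0,0],0],
])

```text
clock: 23.18
tool_pos: [510.4, -263.1, 144.3]
tcp_rot: [0.346, 3.119, 0.028]
force: [-0.5, -0.2, -1.9]
opening: 25.3
```

```bash
python3 go.py 507.5 -279.3 100 74
```

```text
clk 23.18 tcp [ 510.4 -263.1  144.3] y [0.219 0.976 0.018] z [ 0.005  0.017 -1.   ] j [ -34.    9.   80.    1.   91. -111.] F [-0.5 -0.2 -1.9] T [-0.02  0.02  0.01] open 25.3
world d [ -2.9 -16.2 -44.3] tool shift/30: [-0.02 -0.57  1.47]
turn/10deg: [0.1  0.   0.33]
```

drive_tool([
  [[0,-0.3,0.5],[0.1,0,0.33],0],
  [[0,-0.27,0.5],[0,0,0],0],
  [[0,0,0.5],[0,0,0],0],
  [[0,0,0],[0,0,0],0],
  [[0,0,0],[0,0,0],0],
])

```text
clock: 23.8
tool_pos: [506.6, -278.9, 97.4]
tcp_rot: [0.439, 3.11, 0.002]
force: [0.4, 0.5, -1.5]
opening: 25.4
```

```bash
python3 go.py 507.5 -279.3 87 74; python3 snap.py side s16 340 110 130 120 6; python3 snap.py top t16 415 200 110 110 5;python3 key.py s16 380 430 130 200 90
```

```text
clk 23.8 tcp [ 506.6 -278.9   97.4] y [0.277 0.961 0.002] z [ 0.001  0.001 -1.   ] j [ -35.   11.   83.    0.   86. -108.] F [ 0.4  0.5 -1.5] T [ 0.02 -0.06 -0.01] open 25.4
world d [  0.9  -0.4 -10.4] tool shift/30: [-0.03 -0.    0.35]
turn/10deg: [ 0.01  0.   -0.01]
152 min [ 492.  -280.2  114.5] max [ 512.4 -261.5  184.2]
butt z [183.1 187.1] x [492.1 496.9] y [-279.9 -267.4]
plane 87 c [ 494.6 -271.2  150.5] n [ 0.976 -0.216  0.015]
plane 30 c [ 496.6 -271.1  150. ] n [ 0.968 -0.251  0.016]
```

View pics/s16.png

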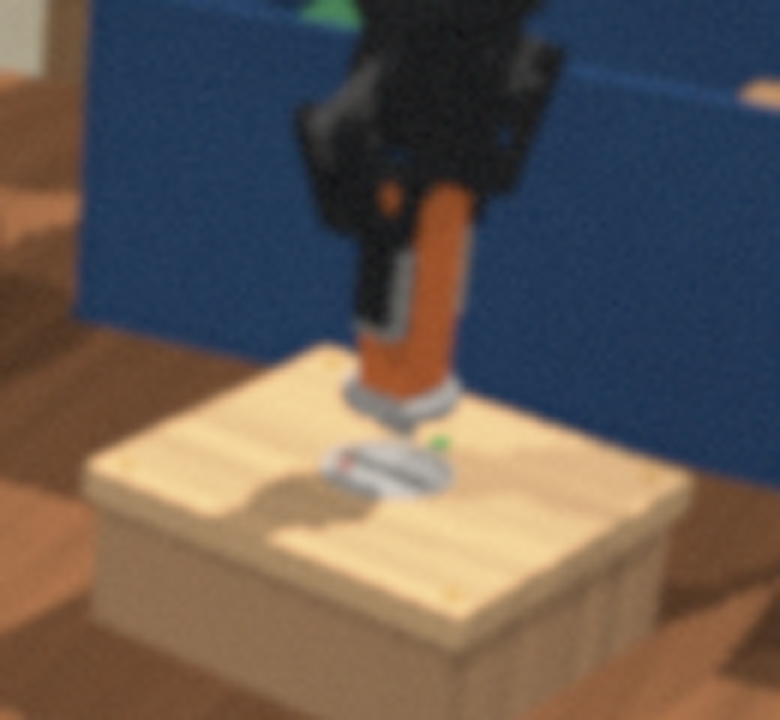

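View pics/t16.png

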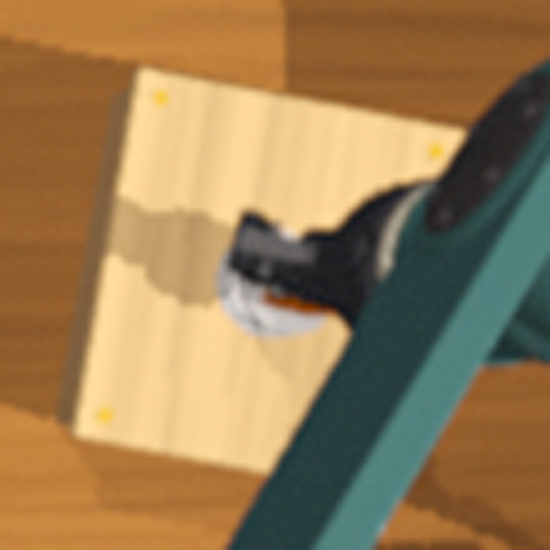

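Run:
```python
from h import *
for P in([506.6,-278.9,105],[506.6,-278.9,88],[507.5,-279.5,70]):
    a=proj('side',P);b=proj('top',P);print(P,((a[0]-340+.5)*6,(a[1]-110+.5)*6),((b[0]-415+.5)*5,(b[1]-200+.5)*5))
```

```text
[506.6, -278.9, 105] (np.float64(400.6553548313718), np.float64(389.4541547931801)) (np.float64(291.95286987044256), np.float64(282.9675485810762))
[506.6, -278.9, 88] (np.float64(396.30460965329735), np.float64(428.9758390458999)) (np.float64(280.5650979247025), np.float64(283.997454715944))
[507.5, -279.5, 70] (np.float64(390.26947592408237), np.float64(469.06169601505206)) (np.float64(270.0225356000527), np.float64(283.1559157946782))
```

drive_tool([
  [[-0.04,0.02,0.3],[0,0,0],0],
  [[0,0,0.25],[0,0,0],0],
  [[0,0,0],[0,0,0],0],
  [[0,0,0],[0,0,0],0],
])

```text
clock: 24.4
tool_pos: [508.5, -278.6, 80.7]
tcp_rot: [0.438, 3.108, 0.001]
force: [-0.6, 0.8, -1.4]
opening: 25.4
```

```bash
python3 go.py 507.5 -279.3 80 74; python3 snap.py side s17 365 150 80 60 9
```

```text
clk 24.4 tcp [ 508.5 -278.6   80.7] y [0.276 0.961 0.001] z [ 0.003  0.    -1.   ] j [ -34.   11.   84.    0.   84. -108.] F [-0.6  0.8 -1.4] T [ 0.03 -0.    0.03] open 25.4
world d [-1.  -0.7 -0.7] tool shift/30: [ 0.03 -0.03  0.02]
turn/10deg: [ 0.01  0.01 -0.  ]
```

View pics/s17.png

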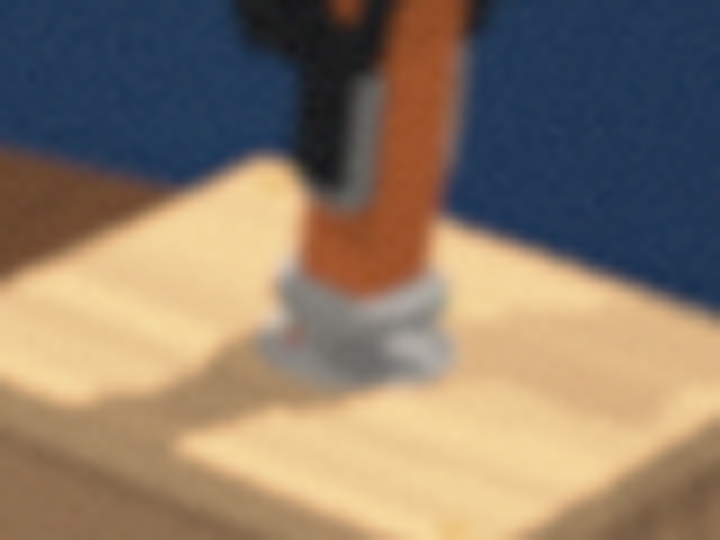

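The tip is about 1 mm above the cam and looks aligned. I'll lower it gently and watch the force.

drive_tool([
  [[0.02,-0.02,0.1],[0,0,0],0],
  [[0,0,0.15],[0,0,0],0],
  [[0,0,0],[0,0,0],0],
])

```text
clock: 24.82
tool_pos: [507.8, -279.2, 73.0]
tcp_rot: [0.438, 3.108, 0.001]
force: [-0.8, 0.2, -1.7]
opening: 25.4
```

```bash
python3 go.py 507.5 -279.3 70 74
```

```text
clk 24.82 tcp [ 507.8 -279.2   73. ] y [0.276 0.961 0.001] z [ 0.003  0.    -1.   ] j [ -34.   12.   85.    0.   83. -108.] F [-0.8  0.2 -1.7] T [0.02 0.06 0.04] open 25.4
world d [-0.3 -0.1 -3. ] tool shift/30: [ 0.01 -0.01  0.1 ]
turn/10deg: [ 0.    0.02 -0.  ]
```

drive_tool([
  [[0,0,0.08],[0,0,0],0],
  [[0,0,0],[0,0,0.5],0],
  [[0,0,0],[0,0,0.8],0],
  [[0,0,0],[0,0,0.8],0],
  [[0,0,0],[0,0,0.8],0],
])

```text
clock: 25.45
tool_pos: [507.3, -280.0, 70.3]
tcp_rot: [1.226, 2.89, -0.001]
force: [0.2, -0.2, -1.5]
opening: 25.4
```

```bash
python3 go.py 507.5 -279.3 71 -16
```

```text
clk 25.45 tcp [ 507.3 -280.    70.3] y [0.719 0.695 0.   ] z [ 0.002 -0.001 -1.   ] j [-34.  12.  85.  -0.  83. -79.] F [ 0.2 -0.2 -1.5] T [ 0.18 -0.05  0.05] open 25.4
world d [0.2 0.7 0.7] tool shift/30: [ 0.01  0.02 -0.02]
turn/10deg: [0.01 0.01 6.  ]
```

drive_tool([
  [[0,0.02,0],[0,0,0.9],0],
  [[0,0,0],[0,0,0.9],0],
  [[0,0,0],[0,0,0.9],0],
  [[0,0,0],[0,0,0.9],0],
  [[0,0,0],[0,0,0.9],0],
  [[0,0,0],[0,0,0.9],0],
  [[0,0,0],[0,0,0],0],
])

```text
clock: 26.32
tool_pos: [508.4, -279.4, 70.4]
tcp_rot: [2.432, 1.983, 0.002]
force: [-0.1, -0.4, -1.4]
opening: 25.6
```

```bash
python3 go.py 507.5 -279.3 70.3 -24
```

```text
clk 26.32 tcp [ 508.4 -279.4   70.4] y [ 0.98  -0.201  0.003] z [ 0.003 -0.002 -1.   ] j [-34.  12.  85.   0.  83. -23.] F [-0.1 -0.4 -1.4] T [-0.    0.03  0.08] open 25.6
world d [-0.9  0.1 -0.1] tool shift/30: [-0.   -0.03  0.  ]
turn/10deg: [0.02 0.   1.24]
```

drive_tool([
  [[0,-0.03,0],[0,0,0.5],0],
  [[0,0,0],[0,0,0.4],0],
  [[0,0,0],[0,0,0.4],0],
  [[0,0,0],[0,0,0],0],
])

```text
clock: 26.82
tool_pos: [508.6, -279.4, 70.3]
tcp_rot: [2.635, 1.701, 0.005]
force: [0.3, -0.4, -1.5]
opening: 25.5
```

```bash
python3 go.py 507.5 -279.3 70.3 -24
```

```text
clk 26.82 tcp [ 508.6 -279.4   70.3] y [ 0.911 -0.412  0.006] z [ 0.006 -0.002 -1.   ] j [-34.  12.  85.   0.  83. -10.] F [ 0.3 -0.4 -1.5] T [ 0.03 -0.    0.03] open 25.5
world d [-1.1  0.1 -0. ] tool shift/30: [-0.01 -0.03  0.  ]
turn/10deg: [ 0.03 -0.   -0.03]
```

drive_tool([
  [[0,-0.03,0],[0,0,0.3],0],
  [[0,0,0],[0,0,0.3],0],
  [[0,0,0],[0,0,0],0],
])

```text
clock: 27.2
tool_pos: [508.6, -279.5, 70.3]
tcp_rot: [2.714, 1.568, 0.008]
force: [0.8, 0.5, -1.8]
opening: 25.4
```

```bash
python3 go.py 507.5 -279.3 70.3 -30;python3 snap.py side s18 340 110 130 120 6
```

```text
clk 27.2 tcp [ 508.6 -279.5   70.3] y [ 0.866 -0.499  0.008] z [ 0.008 -0.003 -1.   ] j [-34.  12.  85.   0.  83.  -4.] F [ 0.8  0.5 -1.8] T [ 0.04 -0.02  0.06] open 25.4
world d [-1.1  0.2 -0. ] tool shift/30: [-0.01 -0.04  0.  ]
turn/10deg: [ 0.05 -0.    0.  ]
```

View pics/s18.png

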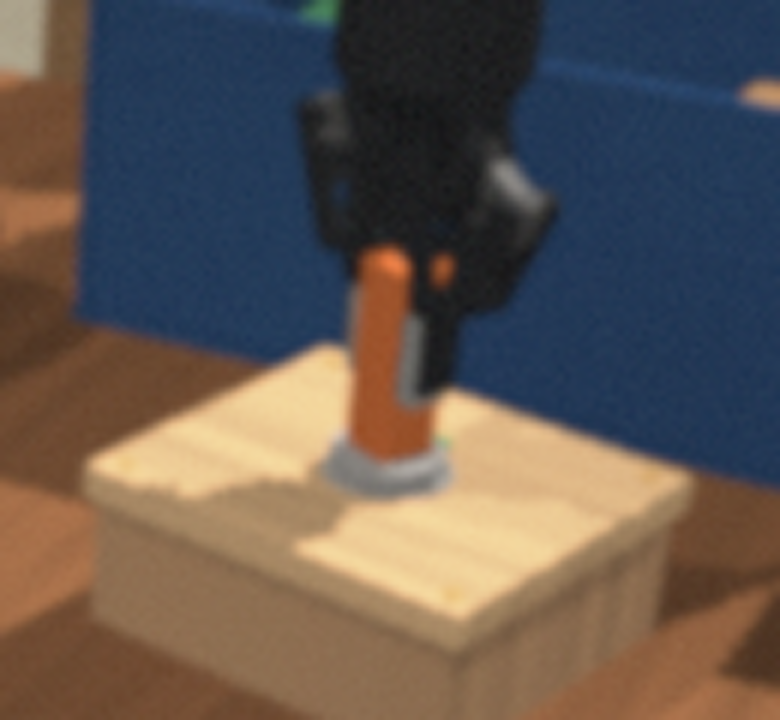

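drive_tool([
  [[0,-0.03,0],[0,0,0.3],0],
  [[0,0,0],[0,0,0.3],0],
  [[0,0,0],[0,0,0],0],
])

```text
clock: 27.62
tool_pos: [508.6, -279.5, 70.4]
tcp_rot: [2.787, 1.431, 0.009]
force: [0.2, -0.3, -2.2]
opening: 25.5
```

```bash
python3 go.py 507.5 -279.3 70.3 -35
```

```text
clk 27.62 tcp [ 508.6 -279.5   70.4] y [ 0.812 -0.583  0.01 ] z [ 0.009 -0.005 -1.   ] j [-34.  12.  85.   0.  82.   1.] F [ 0.2 -0.3 -2.2] T [-0.01 -0.01  0.35] open 25.5
world d [-1.1  0.2 -0.1] tool shift/30: [-0.02 -0.03  0.  ]
turn/10deg: [ 0.06 -0.01 -0.07]
```

The torque about z jumped from 0.06 to 0.35 N m, which is the stop. I'll press once more, back off within the play and lift.

drive_tool([
  [[0,0,0],[0,0,0.2],0],
  [[0,0,0],[0,0,0.1],0],
  [[0,0,0],[0,0,0],0],
  [[0,0,0],[0,0,-0.6],0],
  [[0,0,0],[0,0,-0.5],0],
  [[0,0,0],[0,0,0],0],
])

```text
clock: 28.38
tool_pos: [508.7, -279.4, 70.4]
tcp_rot: [2.678, 1.626, 0.009]
force: [0.2, -0.0, -1.7]
opening: 25.4
```

```bash
python3 go.py 507.5 -279.3 70.3 -24
```

```text
clk 28.38 tcp [ 508.7 -279.4   70.4] y [ 0.887 -0.461  0.011] z [ 0.01  -0.005 -1.   ] j [-34.  12.  85.   0.  82.  -7.] F [ 0.2 -0.  -1.7] T [-0.01 -0.02  0.01] open 25.4
world d [-1.2  0.1 -0.1] tool shift/30: [-0.01 -0.04  0.  ]
turn/10deg: [ 0.06 -0.   -0.35]
```

Torque is back to zero. Lifting, with a camera check of the cam afterwards.

drive_tool([
  [[0,0,-0.4],[0,0,0],0],
  [[0,0,-0.8],[0,0,0],0],
  [[0,0,-1],[0,0,0],0],
  [[0,0,-0.6],[0,0,0],0],
  [[0,0,0],[0,0,0],0],
])

```text
clock: 29.0
tool_pos: [507.2, -279.3, 160.1]
tcp_rot: [2.684, 1.615, 0.008]
force: [0.4, 0.3, -2.4]
opening: 25.6
```

```bash
python3 go.py 540 102 140 -2; python3 mv.py 32 382 0;python3 snap.py side s19 340 110 130 120 6
```

```text
clk 29.0 tcp [ 507.2 -279.3  160.1] y [ 0.884 -0.468  0.011] z [ 0.009 -0.005 -1.   ] j [-34.   9.  78.   0.  92.  -7.] F [ 0.4  0.3 -2.4] T [ 0.06  0.01 -0.02] open 25.6
world d [ 32.8 381.3 -20.1] tool shift/30: [11.74 -4.99  0.61]
turn/10deg: [ 0.06  0.01 -2.59]
tcp [ 507.2 -279.3  160.1] y [ 0.884 -0.468  0.011] z [ 0.009 -0.005 -1.   ] shift/30 [11.75 -5.02 -0.06]
```

View pics/s19.png

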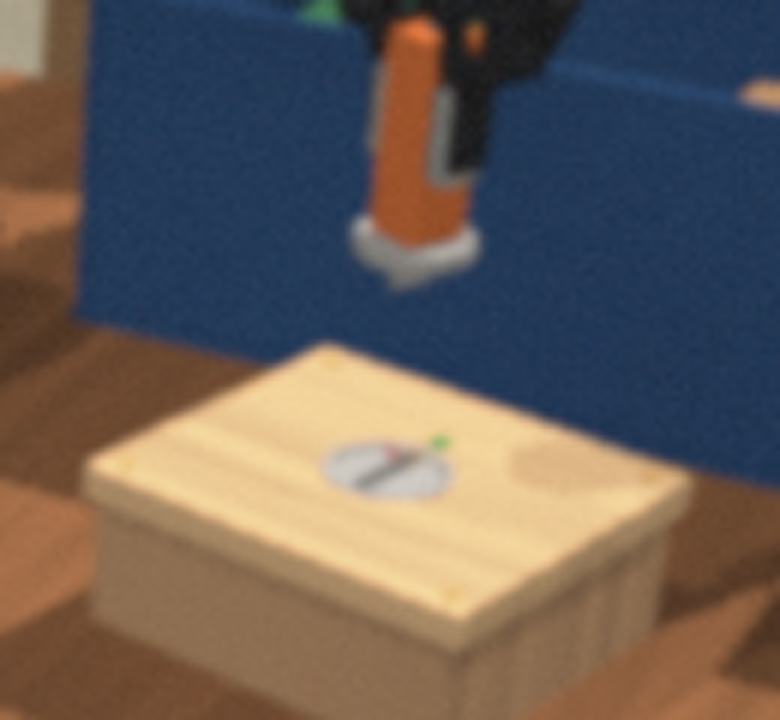

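The slot now points at the green dot, running from (355,488) through (420,455) towards the dot at (440,442). The cam is home, so I'm taking the key back.

drive_tool([
  [[0.9,-0.38,0],[0,0,0],0],
  [[0.9,-0.38,0],[0,0,0],0],
  [[0.9,-0.38,0],[0,0,0],0],
  [[0.9,-0.38,0],[0,0,0],0],
  [[0.9,-0.38,0],[0,0,0],0],
  [[0.9,-0.38,0],[0,0,0],0],
  [[0.9,-0.38,0],[0,0,0],0],
  [[0.9,-0.38,0],[0,0,0],0],
  [[0.9,-0.38,0],[0,0,0],0],
  [[0.9,-0.38,0],[0,0,0],0],
  [[0.9,-0.38,0],[0,0,0],0],
  [[0.9,-0.38,0],[0,0,0],0],
  [[0.5,-0.2,0],[0,0,0],0],
  [[0,0,0],[0,0,0],0],
  [[0,0,0],[0,0,0],0],
])

```text
clock: 30.92
tool_pos: [530.5, 98.5, 139.9]
tcp_rot: [-2.689, -1.597, 0.036]
force: [-0.0, 0.1, -2.3]
opening: 25.1
```

```bash
python3 go.py 541 101.5 60 -28
```

```text
clk 30.93 tcp [530.5  98.5 139.9] y [ 0.878 -0.479 -0.024] z [-0.027  0.    -1.   ] j [ 4.  6. 84.  0. 92. 33.] F [-0.   0.1 -2.3] T [ 0.03  0.02 -0.01] open 25.1
world d [ 10.5   3.  -79.9] tool shift/30: [0.29 0.32 2.65]
turn/10deg: [-0.14  0.07 -0.06]
```

drive_tool([
  [[0.29,0.32,0],[-0.14,0.07,0],0],
  [[0,0,0.6],[0,0,0],0],
  [[0,0,0.6],[0,0,0],0],
  [[0,0,0.6],[0,0,0],0],
  [[0,0,0.4],[0,0,0],0],
  [[0,0,0],[0,0,0],0],
  [[0,0,0],[0,0,0],0],
])

```text
clock: 31.8
tool_pos: [543.1, 97.7, 67.4]
tcp_rot: [2.704, 1.596, -0.003]
force: [0.3, -0.0, -1.1]
opening: 25.9
```

```bash
python3 go.py 541 101.5 46 -28;python3 snap.py side s20 220 180 160 140 4;python3 key.py s20 285 330 200 300 60
```

```text
clk 31.8 tcp [543.1  97.7  67.4] y [ 0.875 -0.483  0.001] z [-0.001 -0.002 -1.   ] j [ 4.  9. 89. -0. 82. 33.] F [ 0.3 -0.  -1.1] T [-0.03 -0.   -0.05] open 25.9
world d [ -2.1   3.8 -21.4] tool shift/30: [ 0.08 -0.12  0.71]
turn/10deg: [ 0.    0.01 -0.09]
219 min [529.2 -45.5  63.6] max [689.8 115.2 157.9]
butt z [608.5 608.5] x [117. 117.] y [764.7 764.7]
plane 143 c [547.3 110.2 121.4] n [ 0.5    0.866 -0.003]
plane 34 c [533.9 107.9  91.6] n [-0.889  0.458 -0.004]
plane 15 c [550.4 108.6 123.3] n [-0.576 -0.816 -0.053]
```

View pics/s20.png

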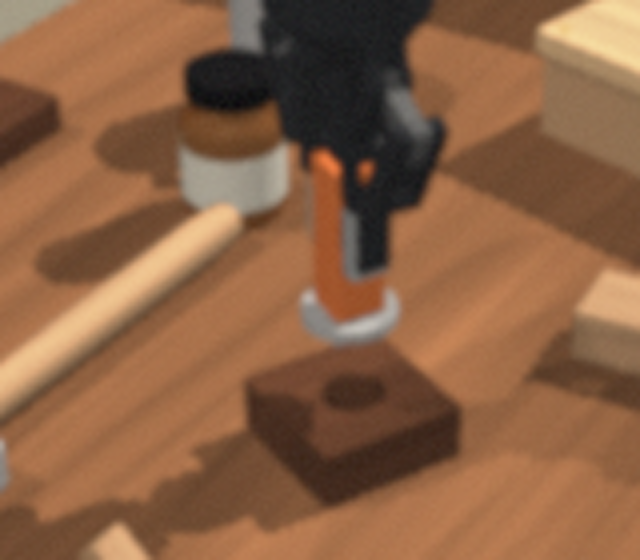

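drive_tool([
  [[0.06,-0.15,0.4],[0,0,0],0],
  [[0,0,0.35],[0,0,0],0],
  [[0,0,0],[0,0,0],0],
  [[0,0,0],[0,0,0],0],
])

```text
clock: 32.35
tool_pos: [540.5, 101.9, 44.5]
tcp_rot: [2.703, 1.596, 0.0]
force: [0.2, -0.3, -1.2]
opening: 25.5
```

```bash
python3 go.py 540 101.5 26 -28;python3 snap.py side s21 265 220 85 75 8
```

```text
clk 32.35 tcp [540.5 101.9  44.5] y [ 0.876 -0.483  0.002] z [ 0.002 -0.002 -1.   ] j [ 5.  9. 91. -0. 79. 34.] F [ 0.2 -0.3 -1.2] T [0.01 0.01 0.04] open 25.5
world d [ -0.5  -0.4 -18.5] tool shift/30: [-0.02 -0.01  0.62]
turn/10deg: [ 0.01  0.01 -0.09]
```

View pics/s21.png

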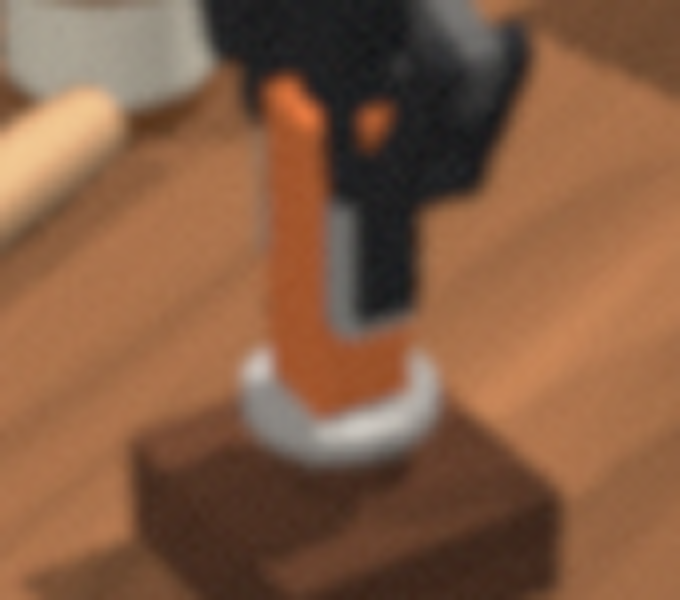

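The key is over the hole, about 19 mm above its seat.

drive_tool([
  [[-0.01,0,0.3],[0,0,0],0],
  [[0,0,0.2],[0,0,0],0],
  [[0,0,0],[0,0,0],0],
  [[0,0,0.05],[0,0,0],0],
  [[0,0,0],[0,0,0],0],
])

```text
clock: 33.02
tool_pos: [540.7, 101.5, 27.1]
tcp_rot: [2.703, 1.595, 0.001]
force: [0.9, 0.2, -1.2]
opening: 25.4
```

```bash
python3 go.py 540 101.5 26 -28
```

```text
clk 33.02 tcp [540.7 101.5  27.1] y [ 0.875 -0.483  0.003] z [ 0.002 -0.002 -1.   ] j [ 5. 10. 92. -0. 77. 34.] F [ 0.9  0.2 -1.2] T [0. 0. 0.] open 25.4
world d [-0.7 -0.  -1.1] tool shift/30: [-0.01 -0.02  0.04]
turn/10deg: [ 0.02  0.   -0.09]
```

drive_tool([
  [[0,0,0.07],[0,0,0],0],
  [[0,0,0],[0,0,0],0],
])

```text
clock: 33.28
tool_pos: [541.3, 101.6, 25.6]
tcp_rot: [2.702, 1.595, 0.003]
force: [0.1, -1.3, -1.8]
opening: 25.4
```

```bash
python3 go.py 540 101.5 26 -28;python3 snap.py side s22 265 220 85 75 8; python3 key.py s22 290 325 225 300 60
```

```text
clk 33.27 tcp [541.3 101.6  25.6] y [ 0.875 -0.483  0.004] z [ 0.004 -0.002 -1.   ] j [ 5. 10. 92. -0. 77. 34.] F [ 0.1 -1.3 -1.8] T [ 0.04 -0.03  0.  ] open 25.4
world d [-1.3 -0.1  0.4] tool shift/30: [-0.02 -0.04 -0.01]
turn/10deg: [ 0.02  0.   -0.09]
113 min [539.  108.9  60.9] max [553.7 118.8 115.9]
butt z [608.5 608.5] x [117. 117.] y [764.7 764.7]
plane 105 c [545.9 113.9  88.6] n [0.517 0.856 0.005]
```

View pics/s22.png

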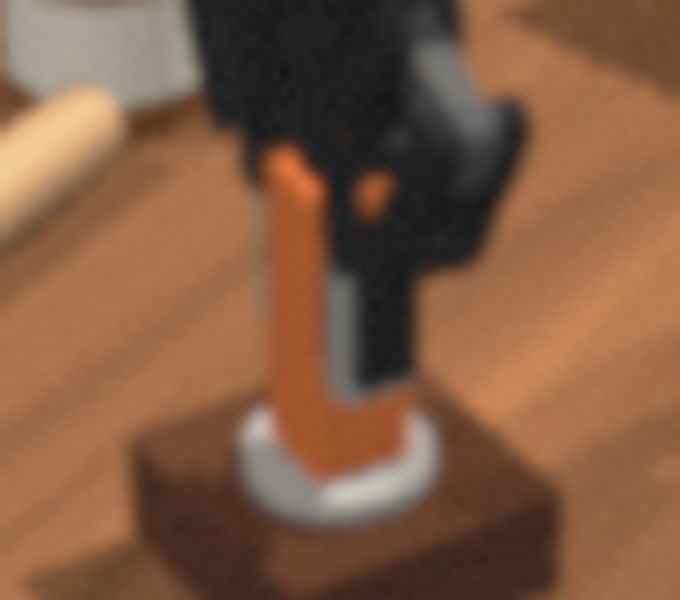

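The height matches the seat, with the butt at about 116. Releasing and going straight up.

drive_tool([
  [[0,0,0],[0,0,0],60],
  [[0,0,0],[0,0,0],100],
  [[0,0,0],[0,0,0],100],
  [[0,0,0],[0,0,0],100],
  [[0,0,0],[0,0,0],100],
  [[0,0,-0.5],[0,0,0],100],
  [[0,0,-1],[0,0,0],100],
  [[0,0,-1],[0,0,0],100],
  [[0,0,-1],[0,0,0],100],
  [[0,0,-1],[0,0,0],100],
  [[-1,0,0],[0,0,0],100],
  [[-1,0,0],[0,0,0],100],
  [[-1,0,0],[0,0,0],100],
  [[0,0,0],[0,0,0],100],
  [[0,0,0],[0,0,0],100],
])

```text
clock: 35.2
tool_pos: [499.5, 21.8, 177.9]
tcp_rot: [2.694, 1.592, 0.027]
force: [0.5, 0.1, 0.5]
opening: 85.7
```

```bash
python3 go.py;python3 snap.py side s23 0 0 640 480 1; python3 key.py s23 290 325 225 300 60;python3 snap.py top t23 0 0 640 480 1
```

```text
clk 35.2 tcp [499.5  21.8 177.9] y [ 0.876 -0.482  0.019] z [ 0.021 -0.002 -1.   ] j [-4. -2. 88. -0. 93. 25.] F [0.5 0.1 0.5] T [-0.04 -0.   -0.02] open 85.7
486 min [524.5  95.7  61.3] max [555.3 119.6 116.2]
butt z [608.5 608.5] x [117. 117.] y [764.7 764.7]
plane 194 c [530.8 110.3  87.5] n [ 0.837 -0.548 -0.005]
plane 134 c [546.5 113.6  88.7] n [ 0.474  0.881 -0.006]
plane 70 c [530.5 106.4  92.2] n [-0.837  0.547  0.009]
```

View pics/s23.png

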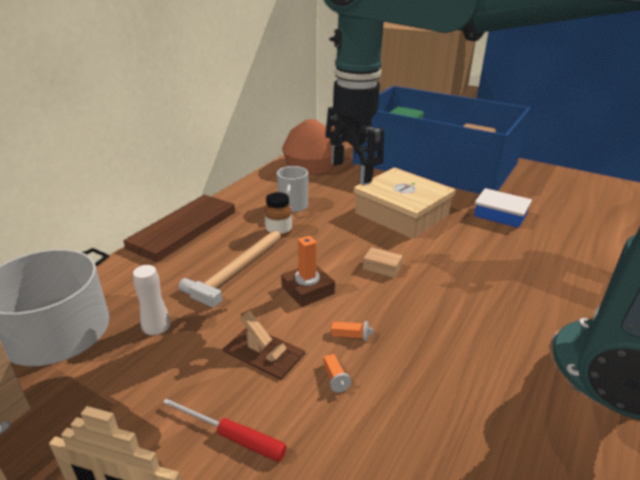

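View pics/t23.png

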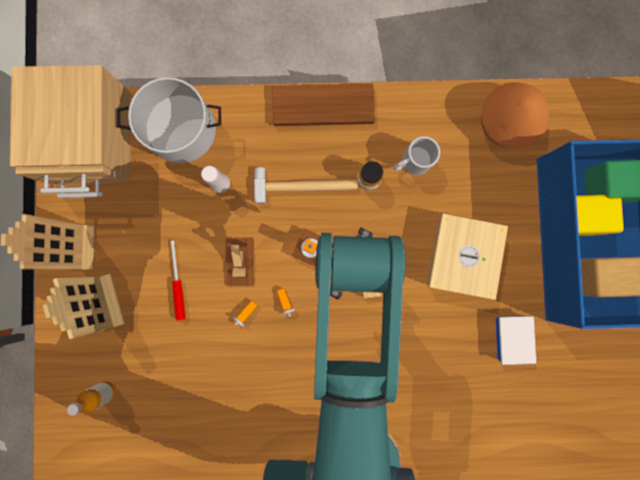

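The key stands upright in the stand at (307,260) in the side view, and the bystanders appear where they were. One last check of the cam angle before handing in.

Run:
```python
from h import *
p=np.load('t23.npz')['p'];g=cv2.cvtColor(p,cv2.COLOR_RGB2GRAY).astype(float)
v,u=np.mgrid[246:268,459:480];W=np.clip(150-g[246:268,459:480],0,None).ravel()
P=np.array([plane('top',a,b,70)[:2] for a,b in zip(u.ravel(),v.ravel())]);k=np.linalg.norm(P-[507.5,-279.5],axis=1)<20;P=P[k];W=W[k]
c=(P*W[:,None]).sum(0)/W.sum();e,V=np.linalg.eigh(((P-c)*W[:,None]).T@(P-c));d=V[:,1]
a=np.degrees(np.arctan2(d[1],d[0]))%180-180;print(c,a,'cam rad vs plinth -12.8:',np.radians(-12.8-a))
print(read_state()['force'],read_state()['clock']); 
for n in('s0','s23'):pass
sign_off()
```

```text
[ 507.31384872 -281.5761654 ] -102.84054011254254 cam rad vs plinth -12.8: 1.571503885237893
[ 0.72812353 -1.06799467  0.34636553] 35.3
the job is handed in; nothing more can be done
```

The job is done and handed in at 35.3 s. I stood the key in the stand and let go, then took it again from above. I turned the lock clockwise to its stop and put the key back upright in the stand.

**Last checks**
- **Cam:** the slot measures 1.57 rad from the plinth's x axis in the top view, and it points at the green dot. At the stop, the wrist torque about z rose from about 0.06 to 0.35 N m.
- **Key:** it is released and upright, with its side faces within about 0.5° of vertical. Its butt is at about 116 mm, the seated height, and its centre is within about 4 mm of the hole.
- **Surroundings:** the bystanders look unmoved in both views, judged by eye only. The gripper is open and well clear of everything.

**What disagreed**
- **TCP reading:** the measured TCP was about 36 mm too far along the tool's z axis, compared with the fingertips seen by the camera. I worked from camera measurements instead.
- **Cameras:** the side and top views differed by about 2–3 mm in y, so I used values between the two.
- **Stop angle:** the stop came about 10° of tool turn later than I expected, which points to more play between blade and slot than the stated 0.2 rad.

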